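# Set out the stirring station in the fume hood

## Robot

A 6-joint arm with a two-finger parallel gripper is mounted at the origin on the work surface. World frame = base frame: x ahead of the robot, y to its left, z up, the work surface at z = 0. Lengths are in m, angles in rad, forces in N, time in s.
With the tool pointing down it reaches from about 0.35 to 0.775 m from the base axis. Payload 5.5 kg.
Tool frame: the origin (TCP) lies midway between the tips of the shut fingers; the grasp point (between the pads) lies env.tcp_to_grasp behind it (env.tcp_to_grasp is the distance from the TCP to the grasp point, in m); z points along the fingers, y is the direction in which the jaws open and shut (so a half turn about z gives the same grasp; the last joint's range is limited). The gripper opens to 85 mm and grips with 20 to 120 N. Pads are 22 mm wide; open, the fingers measure 114 mm over their backs; the gripper's body (76 mm by 85 mm) begins 54 mm behind the grasp point. The pads swing forward as they close: fully open they stand 13 mm farther back than shut.
Start: joints at [1.152, 0.313, 0.046, 1.304, 0, 1.431], TCP at [0.158, 0.553, 0.21] pointing down, gripper open.
Joint ranges: [-2.76, 2.76], [-0.86, 1.69], [-1.03, 1.26], [-2.2, 2.34], [-1.47, 1.5], [-3.14, 3.14]. Speed limits (rad/s): [2.57, 2.57, 3.14, 3.14, 3.14, 3.14].

## Interface

Orientations are given as a unit quaternion [w, x, y, z].
In Python, from workcell import env gives the robot as it stands.
- The arm moves only by the shell command python3 -m handwheel 'ROWS' [OPENING] [FORCE]. ROWS is JSON, a list of rows, each an object of numbers: "dx", "dy", "dz": the shift along the tool's x, y, z normalised to -1 to 1, where 1 is 20 mm; "roll": the turn about the tool's z normalised to -1 to 1, where 1 is 6 degrees. In form: [{"dx": .., "dy": .., "dz": .., "roll": ..}, ...]. A call has 1 to 8 rows; each row shifts and turns the commanded pose from where the row before left it, along the tool's axes as they then stand; what a row does not reach is not made up. A row lasts 1/12 s, in which the tool goes at most 41.7 mm and 7.16 degrees, less where a joint would pass 70% of its speed; a pose out of reach is approached as far as the arm can. A call with a number of a shift or a turn outside -1 to 1 is refused whole. A call with a gripper value outside its range is refused whole. OPENING is the closure in counts, from 0 (fully open) to 255 (shut), set as the call begins (- or left out, the last holds). The fingers move at their own pace and stop on an object; FORCE is the grip in N (left out, the last holds). Time passes only in rows, so rows that do not move let the fingers close. It gives the time, the measured TCP pose, the force and the opening at its end, in the units of the state.
- env.get_state(): the state, without advancing time (a new reading comes with each control period).
- env.read_camera(name): name is "side" or "top" or "wrist"; returns the picture (420x560x3 uint8, blue, green, red); there is no depth.
- env.calibration(name): a dict with "fx", "fy", "cx", "cy" (pixels), "R" (3x3) and "t" (3): a world point X has camera coordinates R X + t. Camera axes: x right, y down, z forward; pixel columns grow to the right and rows downward; lengths in m; the calibration is good to about 2 mm. A picture is of the moment at which its call begins: read the wrist's pose just before it. calibration takes no time and is no camera call; for the wrist camera it gives the pose at the moment of the call.
- env.hand_in(): hands the job in, once; it reports no verdict.
The state is a dict: "clock": time; "joint_pos": joint angles; "qvel": joint speeds; "tau": joint torques, N m; "tcp_pos": TCP position; "orientation": TCP orientation; "wrist_force": force on the tool from outside, world axes, zero at the start; "ft_torque": the same for the moment, N m; "finger_gap": finger opening in m.
Only numpy, scipy, OpenCV 4.12 (cv2) and the standard library are available. Lean on these libraries where they do the work, as an engineer would, in place of code of your own. Each camera call takes 0.05 s, during which the arm holds its last target.

## Task

Set out the stirring station: stand the steel beaker in the middle of the stirrer's round plate and cover it with the blue lid, stand the brown bottle centred on the white tile between the stirrer and the orange tube rack, and stand the red-capped wash bottle centred on the white tile on the other side of the orange rack, away from the stirrer. The white tile on the stirrer's outer side stays empty, and the clear glass bottle stays where it is. Leave everything upright, released and still.

Things in the scene. Friction and masses are not known exactly. Their poses are not given: they have to be found in the camera images.
- beaker_mid (a point): Loose open steel beaker, round, 75 mm tall, 64 mm outer diameter at the rim and 62 mm at the foot, wall 4 mm, about 180 g. The point is on its axis, half-way up (37.5 mm above its underside); z is its axis, up. Starts upright on the bench.
- lid_knob (a point): Loose flat blue lid: a disc 78 mm in diameter and 6 mm thick with an upright white knob at its centre, 20 mm in diameter and 28 mm tall (34 mm overall), about 80 g. The point is in the knob, on the axis, 20 mm above the disc's underside; z is up. Starts lying flat on the bench, knob up. The disc is flat below and rests on the beaker's rim.
- brown_mid (a point): Loose brown glass bottle with black cap and paper label, upright on the bench, 95 mm tall, body 56 mm in diameter, about 220 g. The point is on its axis, half-way up (47.5 mm above its underside); z is up.
- wash_mid (a point): Loose whitish plastic wash bottle with red cap, upright on the bench, 100 mm tall, body 56 mm in diameter up to 70 mm height, then narrowing to the red cap (29 mm in diameter), about 160 g. The point is on its axis, half-way up (50 mm above its underside); z is up.
- clear_mid (a point): Clear bluish glass bottle with a glass stopper, loose, standing among the other things: leave it alone. 102 mm tall, body 60 mm in diameter. The point is on its axis, half-way up (51 mm above its underside).
- stirrer_plate (a point): Centre of the top face of the round grey metal plate (100 mm in diameter) of a white magnetic stirrer, fixed on the bench; the plate's top is 60 mm above the bench. The stirrer's housing is 110 x 110 mm, 46 mm high. z is up. The stirrer stands on one side of tile_mid and the rack on the other; which is left and which is right changes.
- rack: Fixed orange tube rack, 110 mm (its x) by 100 mm (its y), 50 mm high, with a few clear blue-capped tubes that rise to 80 mm above the bench. Origin at the centre of its underside, on the bench.
- tile_mid: White ceramic tile, fixed flat on the bench, 84 x 84 mm, 6 mm thick: the middle one of a row of three, between stirrer and rack. Origin at the centre of its underside, on the bench (its top is 6 mm higher). Its y axis runs along the row, to the robot's left.
- tile_left: Identical white tile at the left end of the row (the robot's left, +y), 84 x 84 x 6 mm, fixed. Origin at the centre of its underside.
- tile_right: Identical white tile at the right end of the row (the robot's right, -y), 84 x 84 x 6 mm, fixed. Origin at the centre of its underside.

How it is judged:
At the end, for the whole second after the job is handed in: Beaker upright within 15 mm of the plate's centre; lid flat on its rim within 12 mm of its axis; brown bottle upright on the middle tile, wash bottle on the outer tile by the rack, each within 15 mm of centre; clear bottle upright within 20 mm of its start; all released, at rest (horizontal distance between beaker_mid and stirrer_plate below 0.015 m and z of beaker_mid in the frame of stirrer_plate between 0.0315 and 0.0435 m and angle between each of beaker_mid, lid_knob, brown_mid, clear_mid's own z axis and vertical below 0.1 rad and linear speed of each of beaker, lid, brown_bottle below 0.02 m/s and angular speed of each of beaker, lid, brown_bottle below 0.2 rad/s and horizontal distance between lid_knob and beaker_mid below 0.012 m and z of lid_knob in the frame of beaker_mid between 0.0515 and 0.0635 m and horizontal distance between brown_mid and tile_mid below 0.015 m and z of brown_mid in the frame of tile_mid between 0.0475 and 0.0595 m and ((y of rack in the frame of tile_mid above 0 m and horizontal distance between wash_mid and tile_left below 0.015 m and z of wash_mid in the frame of tile_left between 0.05 and 0.062 m and angle between wash_mid's own z axis and vertical below 0.1 rad and linear speed of wash_bottle below 0.02 m/s and angular speed of wash_bottle below 0.2 rad/s) or (y of rack in the frame of tile_mid below 0 m and horizontal distance between wash_mid and tile_right below 0.015 m and z of wash_mid in the frame of tile_right between 0.05 and 0.062 m and angle between wash_mid's own z axis and vertical below 0.1 rad and linear speed of wash_bottle below 0.02 m/s and angular speed of wash_bottle below 0.2 rad/s)) and distance of clear_mid from where it was at the start of the episode below 0.02 m); the robot touches nothing.
It fails at once if the clear bottle is knocked (shifted more than 30 mm or tipped) (distance of clear_mid from where it was at the start of the episode above 0.03 m or angle between clear_mid's own z axis and vertical above 0.35 rad).
It also fails if it takes over 109 s, if anything falls off the work surface, if the arm or the gripper's body presses on something with over 40 N, if the wrist force passes 120 N, or if a joint passes its speed limit or range.

## Working session

There is one attempt and no reset: what is moved stays moved. The work goes in short steps, Python scripts to look and compute and a shell command to move; the robot and the scene stay as the last step left them, time stands still between calls to the robot, and variables do not carry over. Pictures are saved under pics/ and viewed, and the job is handed in when it is done.

```bash
mkdir -p pics; ls; python3 - <<'E'
from workcell import env
import cv2
s=env.get_state();print(s); print(env.tcp_to_grasp)
for n in("side","top","wrist"):
    c=env.calibration(n);print(n,c)
    cv2.imwrite(f"pics/{n}0.png",env.read_camera(n))
E
```

```text
pics
{'clock': 0.0, 'joint_pos': array([ 1.15239883e+00,  3.14017462e-01,  4.49722090e-02,  1.30362457e+00,
       -3.66752078e-05,  1.43119064e+00]), 'qvel': array([0.00019719, 0.00057002, 0.00139587, 0.00150245, 0.00104404,
       0.00156333]), 'tau': array([ 5.09805795e-04, -4.80618775e+01,  2.98535872e+01,  1.94230280e-02,
       -4.21012219e-04, -2.71516569e-06]), 'tcp_pos': array([0.15802853, 0.55226981, 0.20949646]), 'orientation': array([-2.40348871e-04,  1.38944826e-01,  9.90299681e-01, -9.05577421e-04]), 'wrist_force': array([-1.47406545,  0.50774368,  0.11961229]), 'ft_torque': array([ 0.02132229, -0.04176476, -0.01180676]), 'finger_gap': 0.08502022512847072}
0.0187
side {'fx': 387.05416768445326, 'fy': 387.05416768445326, 'cx': 274.9813596104158, 'cy': 210.87757301074484, 'R': array([[-0.98195095, -0.1887523 ,  0.01203729],
       [-0.10451889,  0.48849585, -0.86628379],
       [ 0.15763289, -0.85190632, -0.49940714]]), 't': array([0.50917874, 0.107667  , 0.81226096])}
top {'fx': 386.92617587507243, 'fy': 386.92617587507243, 'cx': 282.1653609510398, 'cy': 215.17939222377933, 'R': array([[-0.00380338, -0.99954101, -0.03005508],
       [-0.99632569,  0.0063593 , -0.08540893],
       [ 0.08556086,  0.02961981, -0.99589257]]), 't': array([0.02389264, 0.50742471, 0.93027078])}
wrist {'fx': 341.45322157484304, 'fy': 341.45322157484304, 'cx': 280.40075237196015, 'cy': 208.58048304491328, 'R': array([[ 2.74914688e-01,  9.61468428e-01, -6.13722066e-04],
       [ 9.08780193e-01, -2.59640919e-01,  3.26657549e-01],
       [ 3.13911572e-01, -9.03606967e-02, -9.45142566e-01]]), 't': array([-0.57477415, -0.04240206,  0.37961161])}
```

View pics/top0.png

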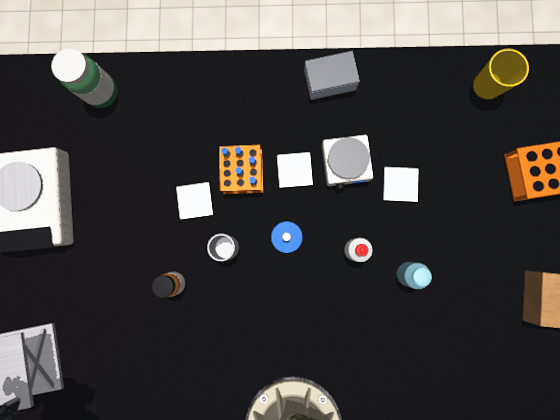

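View pics/side0.png

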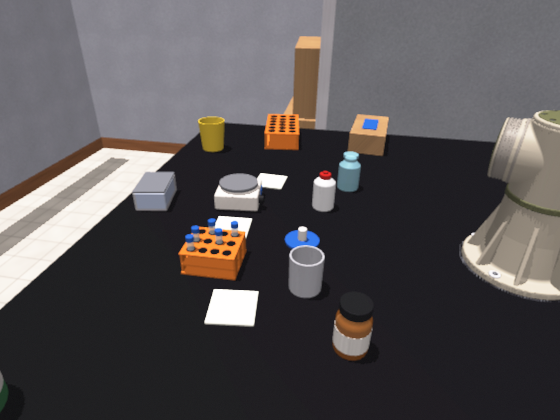

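View pics/wrist0.png

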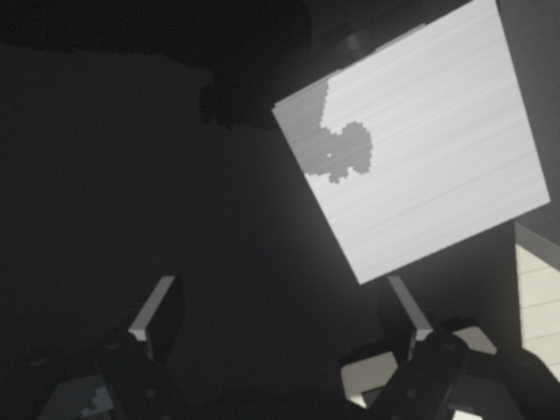

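The top view shows beaker (222,247), lid (287,237), wash bottle (360,250), brown bottle (168,285) and clear bottle (415,276). The row, left to right, is tile_left (194,201), rack (241,169), tile_mid (295,170), stirrer (347,158), tile_right (401,184). The rack is on the left of tile_mid, so the wash bottle goes to tile_left.

```bash
cat > h.py <<'E'
import numpy as np, cv2
from workcell import env
def ray(c,u,v):
    d=np.array([(u-c['cx'])/c['fx'],(v-c['cy'])/c['fy'],1.]);R=np.array(c['R']);t=np.array(c['t'])
    return -R.T@t, R.T@d
def plane(c,u,v,z):
    o,d=ray(c,u,v);return o+d*(z-o[2])/d[2]
def proj(c,X):
    p=np.array(c['R'])@np.array(X)+np.array(c['t']);return c['fx']*p[0]/p[2]+c['cx'],c['fy']*p[1]/p[2]+c['cy']
def crop(im,x0,y0,x1,y1,f,name):
    cv2.imwrite(name,cv2.resize(im[y0:y1,x0:x1],None,fx=f,fy=f,interpolation=cv2.INTER_NEAREST))
E
python3 - <<'E'
from h import *
t=cv2.imread('pics/top0.png');s=cv2.imread('pics/side0.png')
crop(t,140,130,440,310,2.6,'pics/tc.png')
crop(s,170,150,430,370,2.7,'pics/sc.png')
hsv=cv2.cvtColor(t,cv2.COLOR_BGR2HSV);c=env.calibration('top')
def blobs(im,m,roi,name,mn=30):
    x0,y0,x1,y1=roi;mm=np.zeros_like(m);mm[y0:y1,x0:x1]=m[y0:y1,x0:x1]
    n,l,st,ce=cv2.connectedComponentsWithStats(mm)
    for i in range(1,n):
        if st[i,4]>=mn: print(name,st[i],ce[i].round(1))
R=lambda a,b:cv2.inRange(hsv,a,b)
roi=(140,130,440,310)
blobs(t,R((0,0,170),(180,60,255)),roi,'white')
blobs(t,R((105,150,80),(125,255,255)),roi,'blue')
blobs(t,R((0,150,100),(4,255,255))|R((172,150,100),(180,255,255)),roi,'red')
blobs(t,R((5,150,100),(18,255,255)),roi,'orange')
blobs(t,R((85,60,60),(102,255,255)),roi,'cyan')
E
```

```text
white [ 323  135   50   49 1921] [347.7 158.3]
white [ 277  152   36   36 1107] [294.3 169.4]
white [ 384  167   35   35 1143] [400.6 183.7]
white [ 176  182   37   37 1105] [194.1 200.3]
white [282 233   9   8  56] [286.1 236.5]
white [207 234  28  27 392] [222.8 247.7]
white [349 238  23  24 299] [359.2 249.5]
white [414 270  14  14 139] [420.1 276.1]
blue [222 148   6   7  32] [224.4 150.8]
blue [250 177   6   7  30] [252.3 180. ]
blue [271 221  32  32 743] [286.4 236.6]
red [356 244  12  12 116] [361.4 249.6]
orange [219 144  44  49 998] [239.5 165.4]
orange [249 177   9  11  33] [253.6 184. ]
orange [226 187  27   7  75] [240.4 190.5]
orange [164 274  15  22  68] [173.5 281.7]
cyan [397 262  35  27 621] [412.7 274.5]
```

View pics/tc.png

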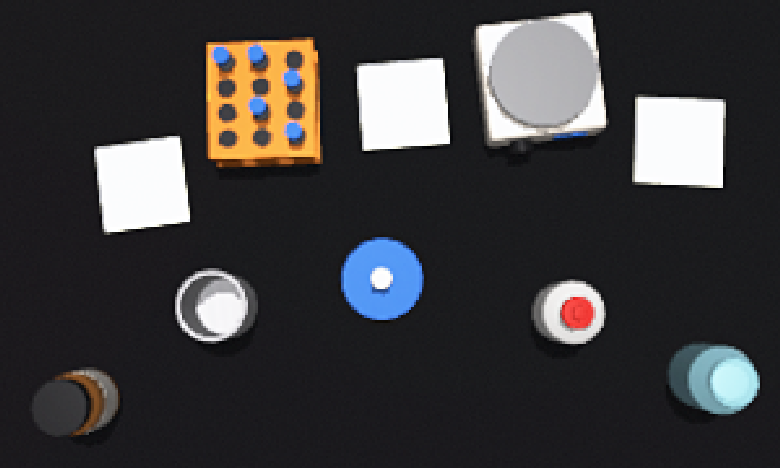

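View pics/sc.png

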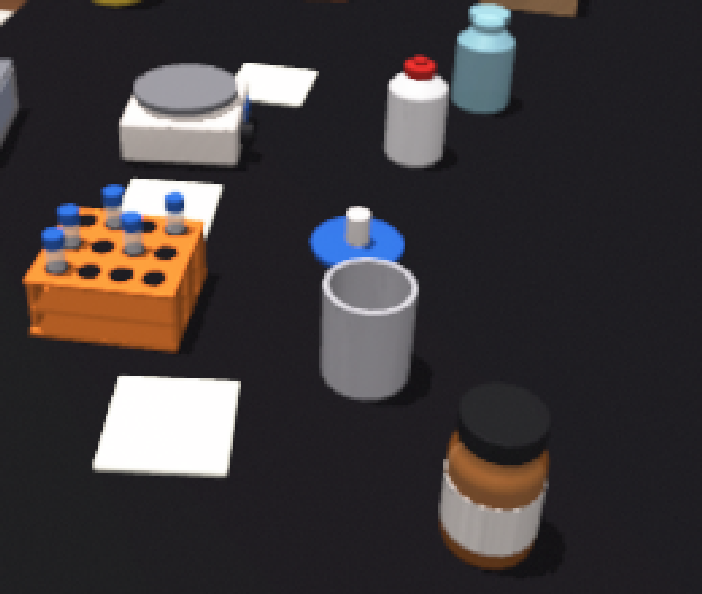

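```bash
python3 - <<'E'
from h import *
np.set_printoptions(precision=4,suppress=True)
ct=env.calibration('top');cs=env.calibration('side')
for n,z,a,b in [('beaker',.075,(221.2,247.3),(307,255.7)),('plate',.06,(348.8,158.5),(238.9,182.8)),('lid',.006,(286.4,236.6),(302.4,239.3)),('wash',.1,(361.4,249.6),(325.9,173.3)),('brown',.095,(163.7,286.5),(356.7,301)),('clear',.102,(420.1,276.1),(351.3,155.5)),
 ('tmid',.006,(294.3,169.4),None),('tleft',.006,(194.1,200.3),(232.8,307.3)),('tright',.006,(400.6,183.7),(272.2,181))]:
    print(n,plane(ct,*a,z)[:2],plane(cs,*b,z)[:2] if b else '')
r=ct
# wrist camera offset in tool
w=env.calibration('wrist');s=env.get_state();C=-np.array(w['R']).T@w['t'];print(C-s['tcp_pos'])
from scipy.spatial.transform import Rotation as Ro
q=s['orientation'];T=Ro.from_quat(np.r_[q[1:],q[0]]).as_matrix();print(T)
E
```

```text
beaker [0.4292 0.1614] [0.4281 0.1696]
plate [ 0.6387 -0.139 ] [ 0.6371 -0.1245]
lid [0.4553 0.0114] [0.4528 0.0173]
wash [ 0.4227 -0.1574] [ 0.4199 -0.1419]
brown [0.3414 0.2873] [0.3411 0.2925]
clear [ 0.3642 -0.2842] [ 0.3612 -0.269 ]
tmid [ 0.6248 -0.0093] 
tleft [0.5481 0.2444] [0.5453 0.2534]
tright [ 0.5859 -0.2744] [ 0.5776 -0.264 ]
[-0.0807  0.0236  0.1627]
[[-0.9614  0.2752 -0.0006]
 [ 0.2752  0.9614 -0.0014]
 [ 0.0002 -0.0015 -1.    ]]
```

```bash
python3 - <<'E'
from h import *
np.set_printoptions(precision=4,suppress=True)
for n in('top','side','wrist'):
    c=env.calibration(n);print(n,-np.array(c['R']).T@c['t'])
    for X in [(0,0,0),(0,0,.2),(.158,.552,.21),(.158,.552,.4),(.45,0,0)]: print(X,np.round(proj(c,X)))
E
```

```text
top [ 0.4261 -0.0069  0.9705]
(0, 0, 0) [292. 426.]
(0, 0, 0.2) [292. 475.]
(0.158, 0.552, 0.21) [  7. 388.]
(0.158, 0.552, 0.4) [-90. 435.]
(0.45, 0, 0) [291. 239.]
side [0.3832 0.7355 0.4928]
(0, 0, 0) [518. 262.]
(0, 0, 0.2) [553. 175.]
(0.158, 0.552, 0.21) [648. 475.]
(0.158, 0.552, 0.4) [865. 244.]
(0.45, 0, 0) [304. 237.]
wrist [0.0774 0.576  0.3724]
(0, 0, 0) [-237.  170.]
(0, 0, 0.2) [-750.  250.]
(0.158, 0.552, 0.21) [279. 258.]
(0.158, 0.552, 0.4) [   61. 22098.]
(0.45, 0, 0) [-15. 449.]
```

```bash
python3 - <<'E'
from h import *
t=cv2.imread('pics/top0.png');crop(t,0,300,340,420,2.3,'pics/tc2.png')
E
```

```text
(no output)
```

View pics/tc2.png

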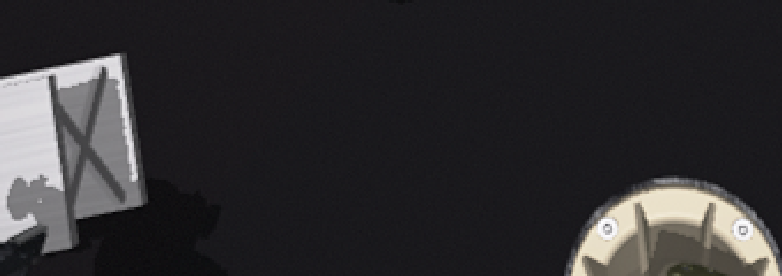

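```bash
python3 -m handwheel '[{"roll":-0.67},{"roll":-0.67},{"roll":-0.67},{"roll":-0.66},{"dz":-0.5},{"dz":-0.5}]' 0 50; python3 -m handwheel '[{"dx":-0.65,"dy":-0.95},{"dx":-0.65,"dy":-0.95},{"dx":-0.65,"dy":-0.95},{"dx":-0.65,"dy":-0.95},{"dx":-0.65,"dy":-0.95},{"dx":-0.65,"dy":-0.95},{"dx":-0.65,"dy":-0.95},{"dx":-0.65,"dy":-0.95}]'
cat > w.py <<'E'
from h import *
from scipy.spatial.transform import Rotation as Ro
np.set_printoptions(precision=4,suppress=True)
def snap(n='wrist',f=None):
    c=env.calibration(n);im=env.read_camera(n)
    if f: cv2.imwrite(f'pics/{f}.png',im)
    return c,im
def st():
    s=env.get_state();q=s['orientation'];T=Ro.from_quat(np.r_[q[1:],q[0]]).as_matrix()
    print('t %.2f tcp'%s['clock'],s['tcp_pos'],'yaw of toolx',np.degrees(np.arctan2(T[1,0],T[0,0])).round(2),'z',T[:,2],'j',s['joint_pos'],'F',s['wrist_force'],'gap',s['finger_gap'])
    return s,T
def to(x,y,z=None):
    s,T=st();d=np.array([x,y,s['tcp_pos'][2] if z is None else z])-s['tcp_pos'];print('units(20mm) to go',(T.T@d/.02).round(2))
E
python3 -c "
from w import *
st()"
```

```text
t 0.15 tcp [0.1581 0.5524 0.2097] yaw of toolx 164.02 z [-0.0006 -0.0014 -1.    ] j [ 1.1524  0.3139  0.0452  1.3036 -0.      1.4312] F [ 1.4644 -0.6041  0.2725] gap 0.08513672377687946invalid input at $[0]: expected keys dx, dy, dz, roll
invalid input at $[0]: expected keys dx, dy, dz, roll
```

```bash
python3 -m handwheel '[{"dx":0,"dy":0,"dz":-0.5,"roll":-0.67},{"dx":0,"dy":0,"dz":-0.5,"roll":-0.67},{"dx":0,"dy":0,"dz":0,"roll":-0.67},{"dx":0,"dy":0,"dz":0,"roll":-0.66}]' 0 50; python3 -m handwheel '[{"dx":-0.65,"dy":-0.95,"dz":0,"roll":0},{"dx":-0.65,"dy":-0.95,"dz":0,"roll":0},{"dx":-0.65,"dy":-0.95,"dz":0,"roll":0},{"dx":-0.65,"dy":-0.95,"dz":0,"roll":0},{"dx":-0.65,"dy":-0.95,"dz":0,"roll":0},{"dx":-0.65,"dy":-0.95,"dz":0,"roll":0},{"dx":-0.65,"dy":-0.95,"dz":0,"roll":0},{"dx":-0.65,"dy":-0.95,"dz":0,"roll":0}]'
python3 -c "
from w import *
st();snap(f='w1')"
```

```text
clock: 0.48
tcp_pos: [0.1583, 0.553, 0.2308]
orientation: [0.0, -0.002, 1.0, 0.0]
wrist_force: [-0.3, -0.7, -0.1]
finger_gap: 0.0854
clock: 1.15
tcp_pos: [0.2627, 0.3998, 0.2302]
orientation: [-0.0, -0.0, 1.0, -0.0]
wrist_force: [0.0, -0.6, 0.0]
finger_gap: 0.0855
t 1.15 tcp [0.2627 0.3998 0.2302] yaw of toolx -179.95 z [-0.0002 -0.0003 -1.    ] j [ 0.8214  0.1206 -0.1507  1.2999 -0.      0.8205] F [ 0.0009 -0.6015  0.0405] gap 0.08548729156674346
```

View pics/w1.png

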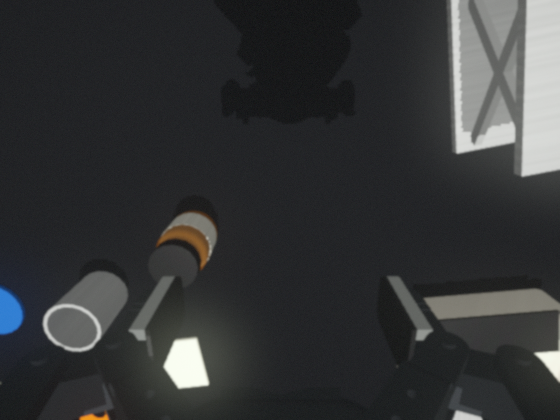

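The wrist view shows the brown cap centre near (174,266), the beaker rim near (73,328) and part of tile_left.

```bash
python3 - <<'E'
from w import *
c=env.calibration('wrist')
print(plane(c,174,266,.095),plane(c,73,328,.075))
for p in [(.3414,.2873,.095),(.3411,.2925,.095),(.4292,.1614,.075),(.428,.1696,.075)]: print(p,proj(c,p))
E
```

```text
[0.3431 0.2928 0.095 ] [0.4323 0.1641 0.075 ]
(0.3414, 0.2873, 0.095) (np.float64(168.2392817851843), np.float64(264.4695189580237))
(0.3411, 0.2925, 0.095) (np.float64(173.51248665886666), np.float64(264.19643388321157))
(0.4292, 0.1614, 0.075) (np.float64(70.01053165544695), np.float64(325.7040348840387))
(0.428, 0.1696, 0.075) (np.float64(77.11228287522584), np.float64(324.8140848079636))
```

```bash
python3 -m handwheel '[{"dx":-0.67,"dy":-0.91,"dz":0.4,"roll":0},{"dx":-0.67,"dy":-0.91,"dz":0.4,"roll":0},{"dx":-0.67,"dy":-0.91,"dz":0.4,"roll":0},{"dx":-0.67,"dy":-0.91,"dz":0.4,"roll":0},{"dx":-0.67,"dy":-0.91,"dz":0.4,"roll":0},{"dx":-0.65,"dy":-0.9,"dz":0.4,"roll":0},{"dx":0,"dy":0,"dz":0,"roll":0}]'
python3 -c "
from w import *
st();snap(f='w2')"
```

```text
clock: 1.78
tcp_pos: [0.3432, 0.2893, 0.1808]
orientation: [-0.001, 0.001, 1.0, -0.001]
wrist_force: [-0.2, -1.0, -0.3]
finger_gap: 0.0853
t 1.78 tcp [0.3432 0.2893 0.1808] yaw of toolx 179.84 z [-0.0016 -0.0022 -1.    ] j [ 0.5221  0.0847 -0.3133  1.1753 -0.0011  0.5249] F [-0.2135 -1.0002 -0.2533] gap 0.08531413990055707
```

View pics/w2.png

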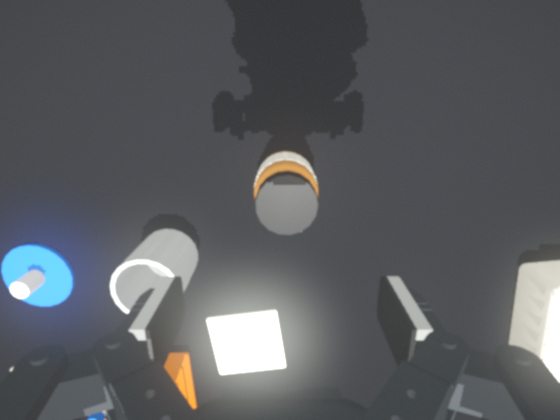

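The brown cap sits at (287,205) between the fingers; beaker rim, lid and all of tile_left are visible too.

```bash
python3 - <<'E'
from w import *
c=env.calibration('wrist')
s,T=st()
for n,u,v,z in [('brown',287,205,.095),('beaker',144,287,.075),('lid',37,275.5,.006),('tl',247,342.5,.006)]: print(n,plane(c,u,v,z))
print((T.T@(np.array([plane(c,287,205,.095)[0],plane(c,287,205,.095)[1],.03])-s['tcp_pos'])/.02))
E
```

```text
t 1.83 tcp [0.3426 0.2906 0.1815] yaw of toolx 179.86 z [-0.0017 -0.0009 -1.    ] j [ 0.5243  0.0844 -0.3118  1.1765  0.0001  0.5269] F [0.3661 0.7844 0.3813] gap 0.08527952363671785
brown [0.3418 0.296  0.095 ]
beaker [0.4264 0.1671 0.075 ]
lid [0.4542 0.0171 0.006 ]
tl [0.5468 0.25   0.006 ]
[0.0296 0.2766 7.575 ]
```

```bash
python3 -m handwheel '[{"dx":0.03,"dy":0.16,"dz":0.95,"roll":0},{"dx":0,"dy":0,"dz":0.95,"roll":0},{"dx":0,"dy":0,"dz":0.95,"roll":0},{"dx":0,"dy":0,"dz":0.95,"roll":0},{"dx":0,"dy":0,"dz":0.95,"roll":0},{"dx":0,"dy":0,"dz":0.95,"roll":0},{"dx":0,"dy":0,"dz":0.95,"roll":0},{"dx":0,"dy":0,"dz":0.9,"roll":0}]'
python3 -m handwheel '[{"dx":0,"dy":0,"dz":0,"roll":0},{"dx":0,"dy":0,"dz":0,"roll":0},{"dx":0,"dy":0,"dz":0,"roll":0}]'
python3 -c "
from w import *
st();snap(f='w3');snap('side',f='s3')"
```

```text
clock: 2.5
tcp_pos: [0.3414, 0.2962, 0.0308]
orientation: [0.0, -0.001, 1.0, 0.0]
wrist_force: [-0.0, 0.1, 0.3]
finger_gap: 0.0853
clock: 2.75
tcp_pos: [0.3422, 0.296, 0.0323]
orientation: [0.0, -0.001, 1.0, 0.0]
wrist_force: [-0.5, 0.5, 0.1]
finger_gap: 0.0858
t 2.75 tcp [0.3422 0.296  0.0323] yaw of toolx -179.91 z [ 0.0008  0.0007 -1.    ] j [ 0.5353  0.2184 -0.5524  0.7989  0.0002  0.5338] F [-0.4958  0.5235  0.0815] gap 0.08582250685235075
```

View pics/w3.png

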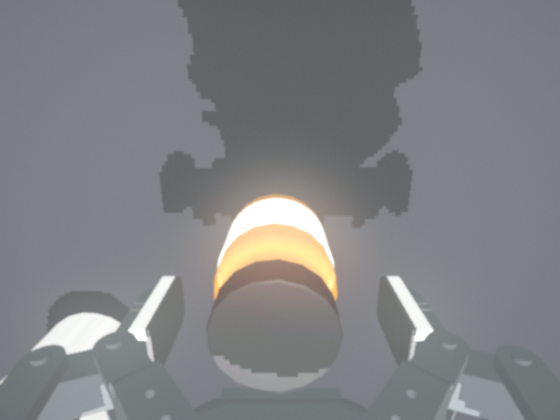

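View pics/s3.png

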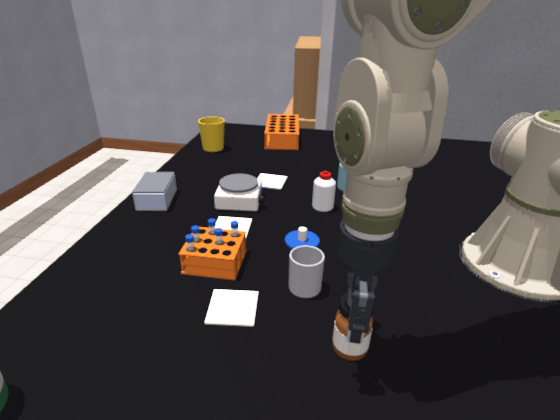

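```bash
python3 - <<'E'
from w import *
c=env.calibration('wrist')
print(plane(c,275,325,.095), proj(c,(.3422,.296,.095)))
E
python3 -m handwheel '[{"dx":0,"dy":0,"dz":0,"roll":0},{"dx":0,"dy":0,"dz":0,"roll":0},{"dx":0,"dy":0,"dz":0,"roll":0},{"dx":0,"dy":0,"dz":0,"roll":0},{"dx":0,"dy":0,"dz":0,"roll":0},{"dx":0,"dy":0,"dz":0,"roll":0},{"dx":0,"dy":0,"dz":0,"roll":0},{"dx":0,"dy":0,"dz":0,"roll":0}]' 255 50
python3 -c "
from w import *
st();snap(f='w4')"
```

```text
[0.3369 0.2944 0.095 ] (np.float64(279.5815116912126), np.float64(337.4340198466484))
clock: 3.52
tcp_pos: [0.3427, 0.2953, 0.0327]
orientation: [0.001, -0.0, 1.0, 0.0]
wrist_force: [-0.1, -2.2, 8.3]
finger_gap: 0.0534
t 3.52 tcp [0.3427 0.2953 0.0327] yaw of toolx -179.98 z [ 0.002   0.0006 -1.    ] j [ 0.5338  0.2173 -0.553   0.7985 -0.0005  0.5334] F [-0.1235 -2.1923  8.2598] gap 0.053437661126162515
```

View pics/w4.png

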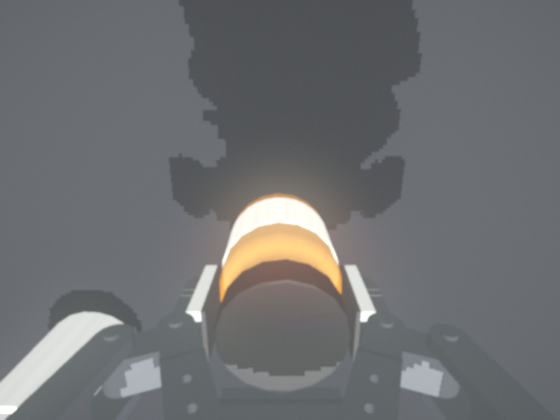

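```bash
python3 -m handwheel '[{"dx":0,"dy":0,"dz":-0.5,"roll":0},{"dx":0,"dy":0,"dz":-1,"roll":0},{"dx":0,"dy":0,"dz":-1,"roll":0},{"dx":0,"dy":0,"dz":-1,"roll":0},{"dx":0,"dy":0,"dz":-1,"roll":0},{"dx":0,"dy":0,"dz":-1,"roll":0},{"dx":0,"dy":0,"dz":-1,"roll":0},{"dx":0,"dy":0,"dz":-0.5,"roll":0}]'
python3 -m handwheel '[{"dx":-0.5,"dy":-0.5,"dz":0,"roll":0},{"dx":-0.9,"dy":-0.8,"dz":0,"roll":0},{"dx":-0.9,"dy":-0.8,"dz":0,"roll":0},{"dx":-0.9,"dy":-0.8,"dz":0,"roll":0},{"dx":-0.9,"dy":-0.8,"dz":0,"roll":0},{"dx":-0.9,"dy":-0.8,"dz":0,"roll":0},{"dx":-0.9,"dy":-0.8,"dz":0,"roll":0},{"dx":-0.9,"dy":-0.8,"dz":0,"roll":0}]'
python3 -m handwheel '[{"dx":-0.9,"dy":-0.8,"dz":0,"roll":0},{"dx":-0.9,"dy":-0.8,"dz":0,"roll":0},{"dx":-0.9,"dy":-0.8,"dz":0,"roll":0},{"dx":-0.9,"dy":-0.8,"dz":0,"roll":0},{"dx":-0.4,"dy":-0.5,"dz":0,"roll":0},{"dx":0,"dy":0,"dz":0,"roll":0},{"dx":0,"dy":0,"dz":0,"roll":0},{"dx":0,"dy":0,"dz":0,"roll":0}]'
python3 -c "
from w import *
st();snap(f='w5');snap('side',f='s5')"
```

```text
clock: 4.23
tcp_pos: [0.3426, 0.2956, 0.1737]
orientation: [0.001, -0.0, 1.0, 0.001]
wrist_force: [0.7, 0.4, -1.8]
finger_gap: 0.0532
clock: 4.9
tcp_pos: [0.4783, 0.1722, 0.1707]
orientation: [-0.001, -0.0, 1.0, -0.0]
wrist_force: [-0.3, -0.3, -1.1]
finger_gap: 0.053
clock: 5.57
tcp_pos: [0.5569, 0.0998, 0.1709]
orientation: [-0.001, -0.001, 1.0, 0.0]
wrist_force: [0.3, -0.1, -3.0]
finger_gap: 0.0529
t 5.57 tcp [0.5569 0.0998 0.1709] yaw of toolx -179.94 z [-0.0018  0.0004 -1.    ] j [ 0.0352  0.3107 -0.0546  1.2072  0.0005  0.0342] F [ 0.2563 -0.1099 -2.98  ] gap 0.052946633125076144
```

View pics/w5.png

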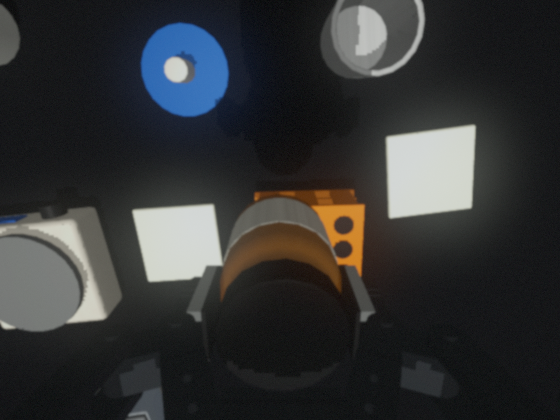

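View pics/s5.png

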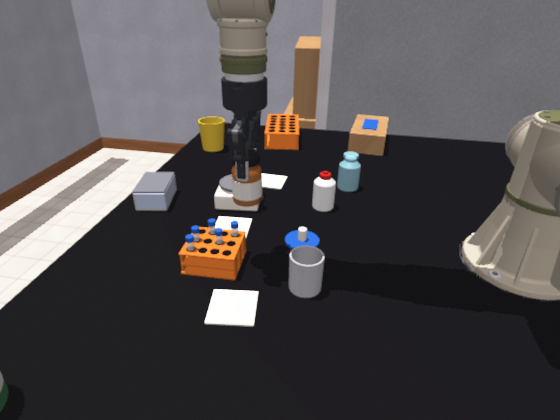

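```bash
python3 - <<'E'
from w import *
im=cv2.imread('pics/w5.png');c=env.calibration('wrist')
hsv=cv2.cvtColor(im,cv2.COLOR_BGR2HSV)
m=cv2.inRange(hsv,(0,0,170),(180,70,255))
for (x0,y0,x1,y1,n) in [(125,195,235,290,'tm'),(375,115,490,225,'tl')]:
    mm=np.zeros_like(m);mm[y0:y1,x0:x1]=m[y0:y1,x0:x1]
    k=max(cv2.findContours(mm,0,2)[0],key=cv2.contourArea);r=cv2.approxPolyDP(k,6,True)[:,0];print(n,r.tolist())
    P=np.array([plane(c,*p,.006) for p in r]);print(P[:,:2].tolist(),P.mean(0))
m=cv2.inRange(hsv,(105,150,60),(125,255,255));k=max(cv2.findContours(m[:130],0,2)[0],key=cv2.contourArea);e=cv2.fitEllipse(k);print('lid',e[0],plane(c,*e[0],.006))
print('beaker',plane(c,376,27,.075)); print('plateedge',plane(c,85,284,.06))
print('bottle base side', )
E
```

```text
tm [[212, 205], [133, 211], [149, 280], [190, 278], [221, 264]]
[[0.5826933558280755, 0.03147394296965551], [0.5892874327157818, -0.04937672453324002], [0.6694139743043808, -0.042969930287250685], [0.6668491576432435, 0.002125844265055271], [0.6496427826697064, 0.03693414414632128]] [ 0.6316 -0.0044  0.006 ]
tl [[474, 126], [387, 138], [390, 217], [470, 207]]
[[0.5040491128960375, 0.28229580784970176], [0.5153414691549789, 0.20176023409654015], [0.5953245729578873, 0.21317221314343354], [0.5843412179871694, 0.29328298559564286]] [0.5498 0.2476 0.006 ]
lid (184.4448699951172, 69.26963806152344) [0.4553 0.015  0.006 ]
beaker [0.4321 0.1652 0.075 ]
plateedge [ 0.6414 -0.0787  0.06  ]
bottle base side
```

```bash
python3 -m handwheel '[{"dx":-0.4,"dy":-0.7,"dz":0,"roll":0},{"dx":-0.65,"dy":-0.95,"dz":0,"roll":0},{"dx":-0.65,"dy":-0.95,"dz":0,"roll":0},{"dx":-0.65,"dy":-0.95,"dz":0,"roll":0},{"dx":-0.65,"dy":-0.95,"dz":0,"roll":0},{"dx":-0.53,"dy":-0.74,"dz":0,"roll":0},{"dx":0,"dy":0,"dz":0,"roll":0},{"dx":0,"dy":0,"dz":0,"roll":0}]'
python3 -c "
from w import *
to(.6275,-.005,.0395)"
```

```text
clock: 6.33
tcp_pos: [0.6286, -0.0053, 0.1712]
orientation: [-0.0, -0.0, 1.0, 0.0]
wrist_force: [-0.0, 0.4, -1.8]
finger_gap: 0.0527
t 6.33 tcp [ 0.6286 -0.0053  0.1712] yaw of toolx -179.98 z [-0.0004  0.0005 -1.    ] j [-0.1362  0.4311  0.1223  1.2625  0.0004 -0.1366] F [-0.0391  0.4475 -1.7748] gap 0.05268891656995089
units(20mm) to go [0.05 0.01 6.59]
```

```bash
python3 -m handwheel '[{"dx":0.05,"dy":0,"dz":0.6,"roll":0},{"dx":0,"dy":0,"dz":1,"roll":0},{"dx":0,"dy":0,"dz":1,"roll":0},{"dx":0,"dy":0,"dz":1,"roll":0},{"dx":0,"dy":0,"dz":1,"roll":0},{"dx":0,"dy":0,"dz":1,"roll":0},{"dx":0,"dy":0,"dz":0.5,"roll":0},{"dx":0,"dy":0,"dz":0.3,"roll":0}]'
python3 -m handwheel '[{"dx":0,"dy":0,"dz":0.1,"roll":0},{"dx":0,"dy":0,"dz":0,"roll":0},{"dx":0,"dy":0,"dz":0,"roll":0}]'
python3 -c "
from w import *
st();snap('side',f='s6');snap('top',f='t6')
import cv2
a=cv2.imread('pics/s6.png');b=cv2.imread('pics/t6.png')
crop(a,150,100,400,350,3,'pics/s6c.png');crop(b,170,110,430,300,3,'pics/t6c.png')"
```

```text
clock: 7.0
tcp_pos: [0.6258, -0.0039, 0.0419]
orientation: [-0.002, -0.001, 1.0, 0.0]
wrist_force: [-0.5, -0.2, -2.2]
finger_gap: 0.053
clock: 7.25
tcp_pos: [0.6285, -0.0052, 0.0426]
orientation: [0.001, -0.001, 1.0, -0.0]
wrist_force: [-0.5, 0.4, -1.5]
finger_gap: 0.0531
t 7.25 tcp [ 0.6285 -0.0052  0.0426] yaw of toolx -179.93 z [ 0.0019 -0.0001 -1.    ] j [-0.136   0.5068 -0.085   0.9771  0.0002 -0.1372] F [-0.4759  0.4398 -1.4834] gap 0.053083233230823174
```

View pics/s6c.png

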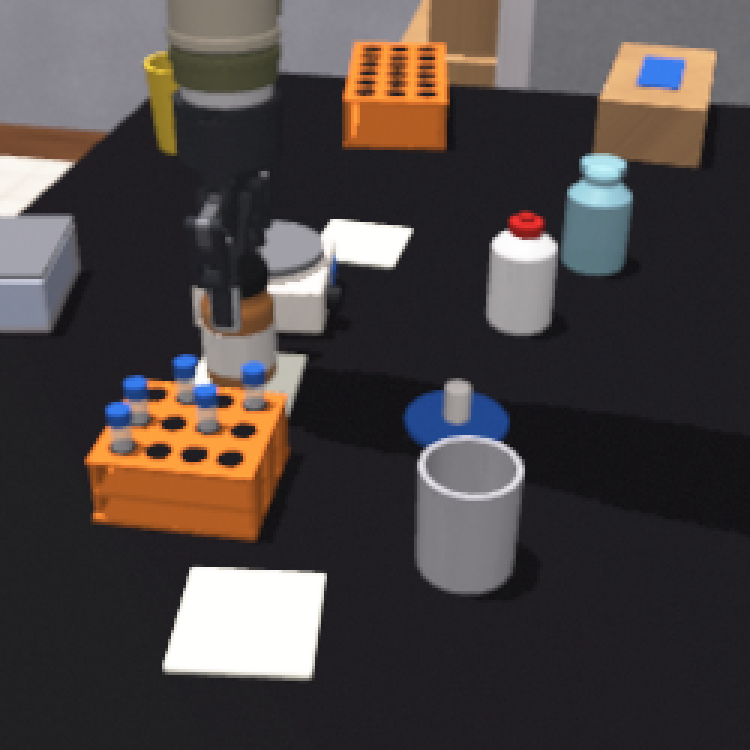

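View pics/t6c.png

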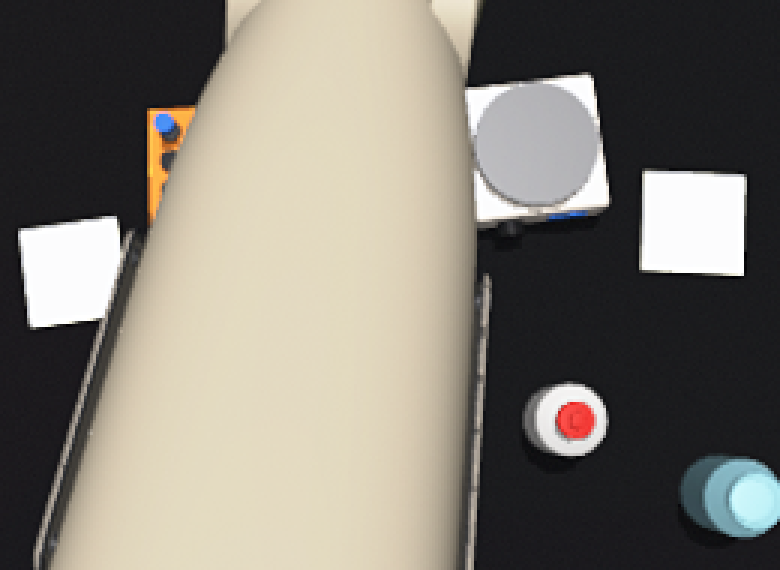

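```bash
python3 - <<'E'
from w import *
c=env.calibration('side')
for X in [(.6255,-.005,.006),(.6255,-.005,.04),(.6285,-.005,.04)]: u,v=proj(c,X);print(X,(u-150)*3,(v-100)*3)
to(.6275,-.005,.0395)
E
```

```text
(0.6255, -0.005, 0.006) 242.5288699513388 376.7436092796188
(0.6255, -0.005, 0.04) 240.54799996226382 339.37365250280607
(0.6285, -0.005, 0.04) 236.79967884170551 338.96356847337364
t 7.35 tcp [ 0.6287 -0.0054  0.0427] yaw of toolx -179.95 z [ 0.0023 -0.0002 -1.    ] j [-0.1363  0.5067 -0.0849  0.977   0.0001 -0.1371] F [ 0.3235  0.9298 -1.5973] gap 0.053056096108624426
units(20mm) to go [0.06 0.02 0.16]
```

```bash
python3 -m handwheel '[{"dx":0,"dy":0,"dz":0.1,"roll":0},{"dx":0,"dy":0,"dz":0.08,"roll":0},{"dx":0,"dy":0,"dz":0,"roll":0},{"dx":0,"dy":0,"dz":0,"roll":0}]'
```

```text
clock: 7.68
tcp_pos: [0.6286, -0.0056, 0.0388]
orientation: [0.001, -0.0, 1.0, -0.0]
wrist_force: [-0.3, -0.2, 4.8]
finger_gap: 0.0534
```

```bash
python3 -m handwheel '[{"dx":0,"dy":0,"dz":0,"roll":0},{"dx":0,"dy":0,"dz":0,"roll":0},{"dx":0,"dy":0,"dz":0,"roll":0},{"dx":0,"dy":0,"dz":0,"roll":0},{"dx":0,"dy":0,"dz":0,"roll":0}]' 35
python3 -m handwheel '[{"dx":0,"dy":0,"dz":-0.5,"roll":0},{"dx":0,"dy":0,"dz":-1,"roll":0},{"dx":0,"dy":0,"dz":-1,"roll":0},{"dx":0,"dy":0,"dz":-1,"roll":0},{"dx":0,"dy":0,"dz":-1,"roll":0},{"dx":0,"dy":0,"dz":-1,"roll":0},{"dx":0,"dy":0,"dz":-1,"roll":0},{"dx":0,"dy":0,"dz":-0.5,"roll":0}]'
python3 -c "
from w import *
st();snap('wrist',f='w7')
to(.429,.166,.18)"
```

```text
clock: 8.1
tcp_pos: [0.6276, -0.0053, 0.0376]
orientation: [-0.0, -0.0, 1.0, 0.0]
wrist_force: [-0.2, 0.1, -0.3]
finger_gap: 0.0736
clock: 8.77
tcp_pos: [0.6289, -0.0055, 0.1815]
orientation: [0.002, -0.0, 1.0, -0.0]
wrist_force: [1.3, 0.4, 0.8]
finger_gap: 0.0736
t 8.77 tcp [ 0.6289 -0.0055  0.1815] yaw of toolx -179.95 z [ 0.0042 -0.0005 -1.    ] j [-0.1363  0.4241  0.1368  1.2792  0.0001 -0.1372] F [1.2644 0.3665 0.7702] gap 0.07360137515481388
t 8.82 tcp [ 0.6296 -0.0056  0.1826] yaw of toolx -179.95 z [ 0.0064 -0.0008 -1.    ] j [-0.1363  0.4232  0.1382  1.2793  0.0001 -0.1372] F [1.3424 0.1644 1.3873] gap 0.07368300753302122
units(20mm) to go [10.02  8.59  0.06]
```

View pics/w7.png

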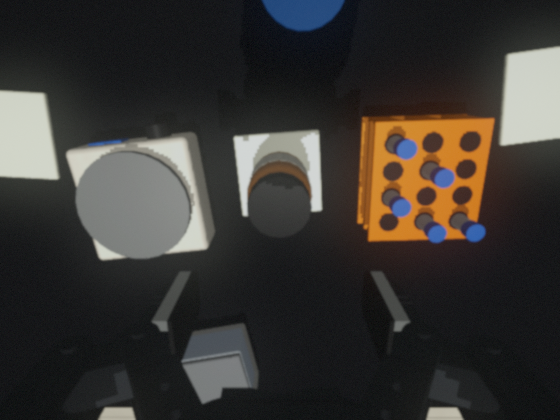

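Brown stands on tile_mid, cap (280,205), tile corners about (235,137)-(323,213); the plate is at (134,204).

```bash
python3 - <<'E'
from w import *
c=env.calibration('wrist')
cor=[(235,137),(319,131),(323,213),(243,216)]
P=np.array([plane(c,*p,.006) for p in cor]);print(P[:,:2],P.mean(0))
print('brown',plane(c,280,205,.095));print('plate',plane(c,134,204,.06), 'edges',plane(c,77,204,.06),plane(c,191,204,.06))
im=cv2.imread('pics/w7.png');crop(im,50,100,330,260,2.8,'pics/w7c.png')
E
```

```text
[[ 0.5899 -0.0498]
 [ 0.584   0.0322]
 [ 0.6691  0.0398]
 [ 0.6725 -0.0449]] [ 0.6289 -0.0057  0.006 ]
brown [ 0.6298 -0.0056  0.095 ]
plate [ 0.641  -0.1341  0.06  ] edges [ 0.641  -0.1843  0.06  ] [ 0.6409 -0.084   0.06  ]
```

View pics/w7c.png

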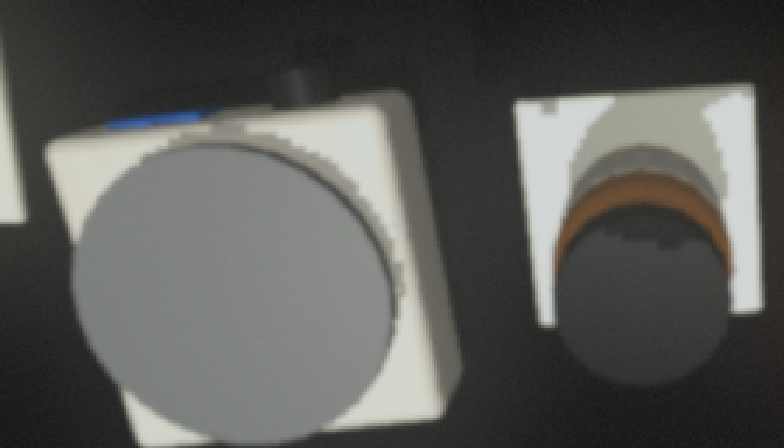

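```bash
python3 -m handwheel '[{"dx":0.6,"dy":0.5,"dz":0,"roll":0},{"dx":0.95,"dy":0.8,"dz":0,"roll":0},{"dx":0.95,"dy":0.8,"dz":0,"roll":0},{"dx":0.95,"dy":0.8,"dz":0,"roll":0},{"dx":0.95,"dy":0.8,"dz":0,"roll":0},{"dx":0.95,"dy":0.8,"dz":0,"roll":0},{"dx":0.95,"dy":0.8,"dz":0,"roll":0},{"dx":0.95,"dy":0.8,"dz":0,"roll":0}]' 0
python3 -m handwheel '[{"dx":0.95,"dy":0.8,"dz":0,"roll":0},{"dx":0.95,"dy":0.8,"dz":0,"roll":0},{"dx":0.85,"dy":0.8,"dz":0,"roll":0},{"dx":0,"dy":0,"dz":0,"roll":0},{"dx":0,"dy":0,"dz":0,"roll":0},{"dx":0,"dy":0,"dz":0,"roll":0}]'
python3 -c "
from w import *
st();snap('wrist',f='w8')
to(.430,.1667,.03)"
```

```text
clock: 9.48
tcp_pos: [0.4811, 0.1171, 0.177]
orientation: [-0.001, -0.0, 1.0, 0.0]
wrist_force: [0.4, 1.4, 0.0]
finger_gap: 0.0855
clock: 9.98
tcp_pos: [0.4279, 0.1644, 0.1776]
orientation: [0.0, -0.001, 1.0, -0.0]
wrist_force: [-0.8, 0.9, -0.5]
finger_gap: 0.0853
t 9.98 tcp [0.4279 0.1644 0.1776] yaw of toolx -179.93 z [ 0.0004 -0.0001 -1.    ] j [ 0.1915  0.1019 -0.302   1.1666 -0.0002  0.1903] F [-0.8386  0.8617 -0.5093] gap 0.08531714410074605
t 10.03 tcp [0.4282 0.1641 0.1776] yaw of toolx -179.98 z [ 0.0004 -0.0001 -1.    ] j [ 0.1908  0.1023 -0.3015  1.1667 -0.0002  0.1904] F [ 1.1534  0.213  -0.3997] gap 0.08540383462079805
units(20mm) to go [-0.09  0.13  7.38]
```

View pics/w8.png

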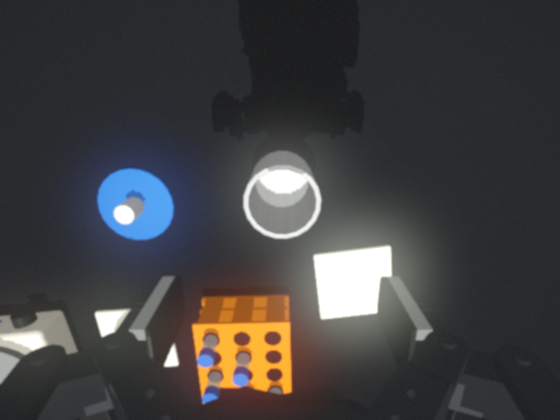

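```bash
python3 - <<'E'
from w import *
c=env.calibration('wrist')
print('beaker',plane(c,282,201.5,.075),'lid',plane(c,135.5,203.5,.006),'knob',plane(c,124,214,.034))
P=np.array([plane(c,*p,.006) for p in [(314,255),(389,247),(394,312),(322,319)]]);print('tl',P.mean(0))
E
```

```text
beaker [0.4299 0.1658 0.075 ] lid [0.4544 0.0153 0.006 ] knob [0.4558 0.0153 0.034 ]
tl [0.55   0.2481 0.006 ]
```

```bash
python3 -m handwheel '[{"dx":-0.09,"dy":0.09,"dz":0.7,"roll":0},{"dx":0,"dy":0,"dz":1,"roll":0},{"dx":0,"dy":0,"dz":1,"roll":0},{"dx":0,"dy":0,"dz":1,"roll":0},{"dx":0,"dy":0,"dz":1,"roll":0},{"dx":0,"dy":0,"dz":1,"roll":0},{"dx":0,"dy":0,"dz":1,"roll":0},{"dx":0,"dy":0,"dz":0.65,"roll":0}]'
python3 -m handwheel '[{"dx":0,"dy":0,"dz":0,"roll":0},{"dx":0,"dy":0,"dz":0,"roll":0},{"dx":0,"dy":0,"dz":0,"roll":0}]'
python3 -m handwheel '[{"dx":0,"dy":0,"dz":0,"roll":0},{"dx":0,"dy":0,"dz":0,"roll":0},{"dx":0,"dy":0,"dz":0,"roll":0},{"dx":0,"dy":0,"dz":0,"roll":0},{"dx":0,"dy":0,"dz":0,"roll":0},{"dx":0,"dy":0,"dz":0,"roll":0},{"dx":0,"dy":0,"dz":0,"roll":0}]' 255 50
python3 -c "
from w import *
st();snap('wrist',f='w9')"
```

```text
clock: 10.7
tcp_pos: [0.4292, 0.1652, 0.0287]
orientation: [-0.001, 0.0, 1.0, -0.0]
wrist_force: [-0.2, -0.3, 0.1]
finger_gap: 0.0854
clock: 10.95
tcp_pos: [0.4304, 0.166, 0.0314]
orientation: [0.0, 0.0, 1.0, 0.0]
wrist_force: [-0.0, 0.3, 0.6]
finger_gap: 0.0854
clock: 11.53
tcp_pos: [0.4308, 0.1663, 0.0324]
orientation: [0.002, -0.0, 1.0, -0.0]
wrist_force: [-1.0, -1.7, 6.5]
finger_gap: 0.0621
t 11.53 tcp [0.4308 0.1663 0.0324] yaw of toolx -179.96 z [ 0.0032 -0.     -1.    ] j [ 0.1946  0.2327 -0.5329  0.802  -0.0006  0.1939] F [-1.0035 -1.6987  6.4631] gap 0.06214780946407333
```

View pics/w9.png

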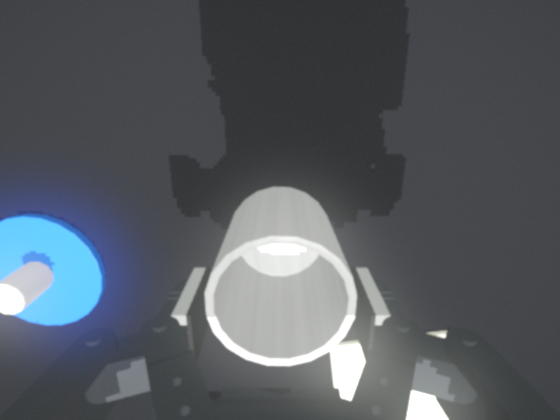

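```bash
python3 -c "
from w import *
c=env.calibration('wrist');print(plane(c,281,302,.075))"
python3 -m handwheel '[{"dx":0,"dy":0,"dz":-0.5,"roll":0},{"dx":0,"dy":0,"dz":-1,"roll":0},{"dx":0,"dy":0,"dz":-1,"roll":0},{"dx":0,"dy":0,"dz":-1,"roll":0},{"dx":0,"dy":0,"dz":-1,"roll":0},{"dx":0,"dy":0,"dz":-1,"roll":0},{"dx":0,"dy":0,"dz":-1,"roll":0},{"dx":0,"dy":0,"dz":-1,"roll":0}]'
python3 -m handwheel '[{"dx":-0.3,"dy":-0.5,"dz":0,"roll":0},{"dx":-0.65,"dy":-0.95,"dz":0,"roll":0},{"dx":-0.65,"dy":-0.95,"dz":0,"roll":0},{"dx":-0.65,"dy":-0.95,"dz":0,"roll":0},{"dx":-0.65,"dy":-0.95,"dz":0,"roll":0},{"dx":-0.65,"dy":-0.95,"dz":0,"roll":0},{"dx":-0.65,"dy":-0.95,"dz":0,"roll":0},{"dx":-0.65,"dy":-0.95,"dz":0,"roll":0}]'
python3 -m handwheel '[{"dx":-0.65,"dy":-0.95,"dz":0,"roll":0},{"dx":-0.65,"dy":-0.95,"dz":0,"roll":0},{"dx":-0.65,"dy":-0.95,"dz":0,"roll":0},{"dx":-0.65,"dy":-0.95,"dz":0,"roll":0},{"dx":-0.65,"dy":-0.95,"dz":0,"roll":0},{"dx":-0.65,"dy":-0.95,"dz":0,"roll":0},{"dx":-0.65,"dy":-0.95,"dz":0,"roll":0},{"dx":-0.65,"dy":-0.95,"dz":0,"roll":0}]'
python3 -c "
from w import *
to(.640,-.134,.09)"
```

```text
[0.4288 0.1668 0.075 ]
clock: 12.25
tcp_pos: [0.4293, 0.1663, 0.1824]
orientation: [0.001, -0.0, 1.0, 0.0]
wrist_force: [0.9, 0.5, -0.5]
finger_gap: 0.0621
clock: 12.92
tcp_pos: [0.5269, 0.0218, 0.1803]
orientation: [-0.0, -0.0, 1.0, -0.0]
wrist_force: [-0.5, 0.1, -0.6]
finger_gap: 0.0626
clock: 13.58
tcp_pos: [0.6308, -0.1302, 0.18]
orientation: [-0.0, -0.0, 1.0, 0.0]
wrist_force: [0.8, -0.2, -0.7]
finger_gap: 0.0625
t 13.58 tcp [ 0.6308 -0.1302  0.18  ] yaw of toolx -179.97 z [-0.0006  0.0001 -1.    ] j [-0.328   0.4597  0.1881  1.2998 -0.0001 -0.3285] F [ 0.7866 -0.2048 -0.6726] gap 0.06253756866979758
units(20mm) to go [-0.46 -0.19  4.5 ]
```

```bash
python3 -m handwheel '[{"dx":-0.35,"dy":-0.1,"dz":0,"roll":0},{"dx":0,"dy":0,"dz":0,"roll":0},{"dx":0,"dy":0,"dz":0.5,"roll":0},{"dx":0,"dy":0,"dz":1,"roll":0},{"dx":0,"dy":0,"dz":1,"roll":0},{"dx":0,"dy":0,"dz":0.9,"roll":0},{"dx":0,"dy":0,"dz":0.5,"roll":0},{"dx":0,"dy":0,"dz":0,"roll":0}]'
python3 -m handwheel '[{"dx":0,"dy":0,"dz":0,"roll":0},{"dx":0,"dy":0,"dz":0,"roll":0}]'
python3 -c "
from w import *
to(.6415,-.1345,.0924);snap('side',f='s10');snap(f='w10')
a=cv2.imread('pics/s10.png');crop(a,150,80,400,300,3,'pics/s10c.png')
"
```

```text
clock: 14.25
tcp_pos: [0.6348, -0.1288, 0.0995]
orientation: [-0.003, -0.001, 1.0, 0.001]
wrist_force: [-0.8, -0.2, -1.8]
finger_gap: 0.0624
clock: 14.42
tcp_pos: [0.6381, -0.1303, 0.1039]
orientation: [0.001, -0.001, 1.0, -0.0]
wrist_force: [0.7, -0.8, -1.9]
finger_gap: 0.0624
t 14.42 tcp [ 0.6381 -0.1303  0.1039] yaw of toolx -179.92 z [ 0.0015 -0.0004 -1.    ] j [-0.3247  0.5045  0.071   1.1357  0.0001 -0.326 ] F [ 0.7356 -0.7553 -1.9332] gap 0.0624197782641831
units(20mm) to go [-0.17 -0.21  0.58]
```

View pics/s10c.png

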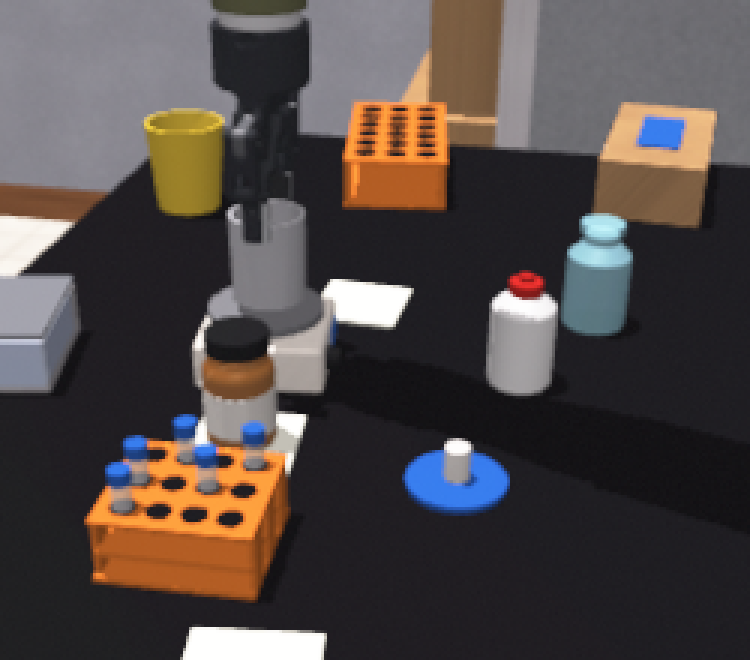

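View pics/w10.png

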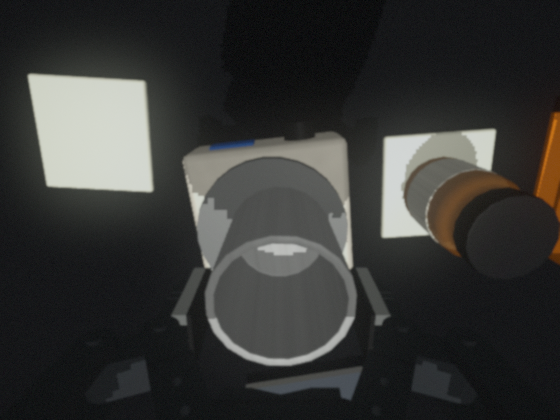

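```bash
python3 -m handwheel '[{"dx":-0.15,"dy":-0.23,"dz":0.2,"roll":0},{"dx":0,"dy":0,"dz":0.2,"roll":0},{"dx":0,"dy":0,"dz":0,"roll":0},{"dx":0,"dy":0,"dz":0,"roll":0}]'
python3 -m handwheel '[{"dx":0,"dy":0,"dz":0.15,"roll":0},{"dx":0,"dy":0,"dz":0,"roll":0},{"dx":0,"dy":0,"dz":0,"roll":0}]'

```

```text
clock: 14.85
tcp_pos: [0.6403, -0.1353, 0.0943]
orientation: [-0.0, -0.0, 1.0, 0.0]
wrist_force: [0.3, -0.1, -0.9]
finger_gap: 0.0627
clock: 15.1
tcp_pos: [0.641, -0.1354, 0.0926]
orientation: [0.001, -0.0, 1.0, -0.0]
wrist_force: [-0.8, -0.4, 2.5]
finger_gap: 0.0625
```

Contact just made (2.5 N up). Release and rise.

```bash
python3 -m handwheel '[{"dx":0,"dy":0,"dz":0,"roll":0},{"dx":0,"dy":0,"dz":0,"roll":0},{"dx":0,"dy":0,"dz":0,"roll":0},{"dx":0,"dy":0,"dz":0,"roll":0},{"dx":0,"dy":0,"dz":0,"roll":0}]' 10
python3 -m handwheel '[{"dx":0,"dy":0,"dz":-0.5,"roll":0},{"dx":0,"dy":0,"dz":-1,"roll":0},{"dx":0,"dy":0,"dz":-1,"roll":0},{"dx":0,"dy":0,"dz":-1,"roll":0},{"dx":0,"dy":0,"dz":-1,"roll":0},{"dx":0,"dy":0,"dz":-1,"roll":0},{"dx":0,"dy":0,"dz":-1,"roll":0},{"dx":0,"dy":0,"dz":0,"roll":0}]'
python3 -c "
from w import *
to(.455,.0155,.16);snap(f='w11')
"
```

```text
clock: 15.52
tcp_pos: [0.6405, -0.1351, 0.0916]
orientation: [-0.0, -0.0, 1.0, 0.0]
wrist_force: [-0.4, -0.9, 0.5]
finger_gap: 0.0821
clock: 16.18
tcp_pos: [0.6426, -0.1358, 0.2275]
orientation: [0.004, -0.0, 1.0, -0.001]
wrist_force: [0.9, -0.3, 0.3]
finger_gap: 0.0821
t 16.18 tcp [ 0.6426 -0.1358  0.2275] yaw of toolx -179.95 z [ 0.0076 -0.0025 -1.    ] j [-0.3304  0.4703  0.3201  1.4126  0.0001 -0.3313] F [ 0.9231 -0.2752  0.332 ] gap 0.08208806321394015
units(20mm) to go [9.4  7.58 3.29]
```

View pics/w11.png

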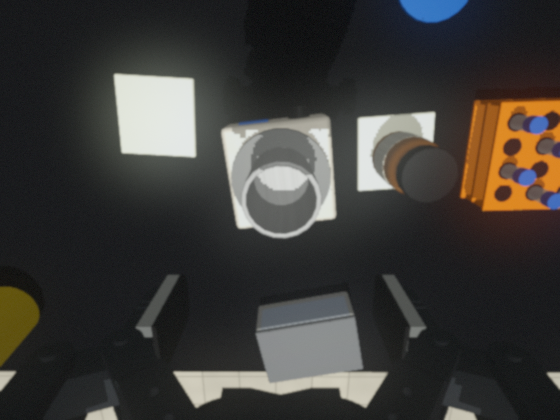

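```bash
python3 -c "
from w import *
c=env.calibration('wrist');print('beaker',plane(c,282,200,.135),'plate',plane(c,281.5,176,.06),plane(c,282,128,.06))
im=cv2.imread('pics/w11.png');crop(im,210,100,350,250,4,'pics/w11c.png')
"
python3 -m handwheel '[{"dx":0.6,"dy":0.5,"dz":0.2,"roll":0},{"dx":0.98,"dy":0.79,"dz":0.35,"roll":0},{"dx":0.98,"dy":0.79,"dz":0.35,"roll":0},{"dx":0.98,"dy":0.79,"dz":0.35,"roll":0},{"dx":0.98,"dy":0.79,"dz":0.35,"roll":0},{"dx":0.98,"dy":0.79,"dz":0.35,"roll":0},{"dx":0.98,"dy":0.79,"dz":0.35,"roll":0},{"dx":0.98,"dy":0.79,"dz":0.35,"roll":0}]' 120
python3 -m handwheel '[{"dx":0.98,"dy":0.79,"dz":0.35,"roll":0},{"dx":0.94,"dy":0.76,"dz":0.29,"roll":0},{"dx":0,"dy":0,"dz":0,"roll":0},{"dx":0,"dy":0,"dz":0,"roll":0},{"dx":0,"dy":0,"dz":0,"roll":0}]'
python3 -c "
from w import *
snap(f='w12');to(.455,.0155,.010)
"
```

```text
beaker [ 0.6391 -0.1342  0.135 ] plate [ 0.6386 -0.1344  0.06  ] [ 0.5924 -0.1341  0.06  ]
clock: 16.9
tcp_pos: [0.4895, -0.0139, 0.1676]
orientation: [-0.001, -0.0, 1.0, 0.0]
wrist_force: [-0.2, 0.3, -0.5]
finger_gap: 0.0449
clock: 17.32
tcp_pos: [0.4533, 0.0162, 0.156]
orientation: [0.0, -0.001, 1.0, -0.0]
wrist_force: [0.2, 0.1, 0.3]
finger_gap: 0.0455
t 17.37 tcp [0.4538 0.0159 0.1562] yaw of toolx -179.97 z [ 0.0011 -0.0002 -1.    ] j [-0.1421  0.1053 -0.3524  1.112  -0.0001 -0.1426] F [ 0.2904  0.6013 -0.2107] gap 0.04488138138735097
units(20mm) to go [-0.05 -0.02  7.31]
```

View pics/w11c.png

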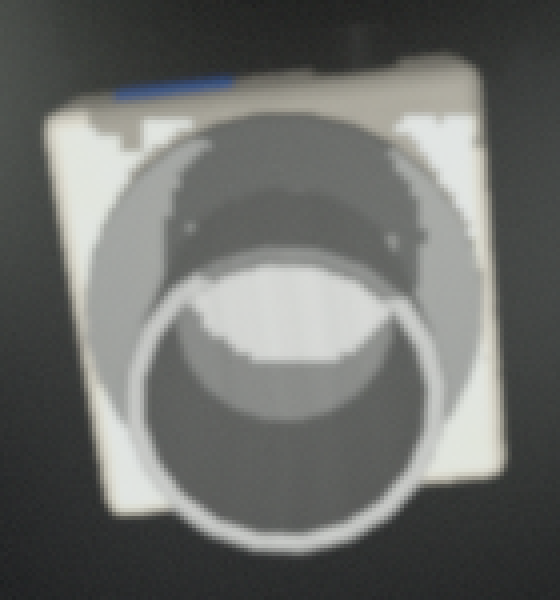

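View pics/w12.png

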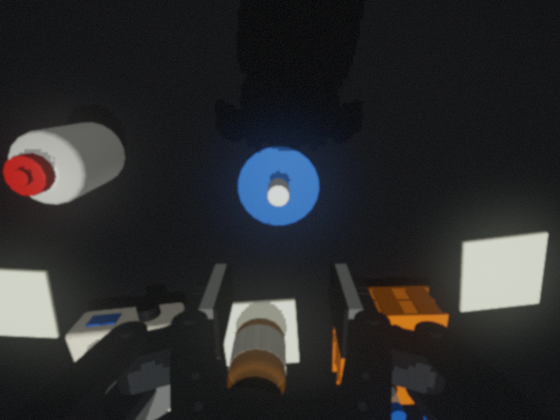

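```bash
python3 -c "
from w import *
c=env.calibration('wrist');print('disc',plane(c,278.5,186,.006),'knob',plane(c,278.5,195.5,.034),'wash',plane(c,28,174,.1))
"
python3 -m handwheel '[{"dx":-0.05,"dy":-0.02,"dz":0.6,"roll":0},{"dx":0,"dy":0,"dz":1,"roll":0},{"dx":0,"dy":0,"dz":1,"roll":0},{"dx":0,"dy":0,"dz":1,"roll":0},{"dx":0,"dy":0,"dz":1,"roll":0},{"dx":0,"dy":0,"dz":1,"roll":0},{"dx":0,"dy":0,"dz":0.7,"roll":0},{"dx":0,"dy":0,"dz":0.4,"roll":0}]'
python3 -m handwheel '[{"dx":0,"dy":0,"dz":0,"roll":0},{"dx":0,"dy":0,"dz":0,"roll":0},{"dx":0,"dy":0,"dz":0,"roll":0}]'
python3 -c "
from w import *
snap(f='w13');to(.455,.0155,.010)
"
```

```text
disc [0.4555 0.0145 0.006 ] knob [0.4564 0.0146 0.034 ] wash [ 0.4217 -0.1491  0.1   ]
clock: 18.03
tcp_pos: [0.4538, 0.0153, 0.0202]
orientation: [-0.001, 0.0, 1.0, 0.0]
wrist_force: [-1.3, 0.1, 0.5]
finger_gap: 0.0453
clock: 18.28
tcp_pos: [0.455, 0.0156, 0.0228]
orientation: [0.001, -0.0, 1.0, -0.0]
wrist_force: [0.3, -0.0, -0.1]
finger_gap: 0.0454
t 18.33 tcp [0.4551 0.0156 0.023 ] yaw of toolx -179.97 z [ 0.002  -0.0002 -1.    ] j [-0.1424  0.2347 -0.5589  0.7752  0.0001 -0.143 ] F [-0.6425 -0.3119  1.0588] gap 0.045122779373576054
units(20mm) to go [ 0.01 -0.    0.65]
```

View pics/w13.png

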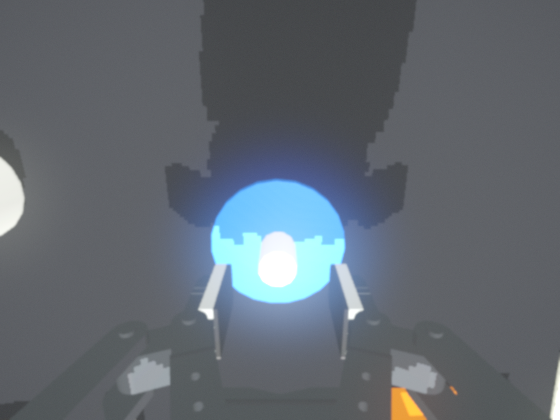

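```bash
python3 -m handwheel '[{"dx":-0.04,"dy":0,"dz":0.3,"roll":0},{"dx":0,"dy":0,"dz":0.3,"roll":0},{"dx":0,"dy":0,"dz":0,"roll":0},{"dx":0,"dy":0,"dz":0,"roll":0}]'
python3 -m handwheel '[{"dx":0,"dy":0,"dz":0,"roll":0},{"dx":0,"dy":0,"dz":0,"roll":0},{"dx":0,"dy":0,"dz":0,"roll":0},{"dx":0,"dy":0,"dz":0,"roll":0},{"dx":0,"dy":0,"dz":0,"roll":0},{"dx":0,"dy":0,"dz":0,"roll":0}]' 255 40
python3 -c "
from w import *
st();snap(f='w14')
"
```

```text
clock: 18.67
tcp_pos: [0.4542, 0.016, 0.0096]
orientation: [-0.0, -0.0, 1.0, 0.0]
wrist_force: [-0.7, -0.7, -0.4]
finger_gap: 0.0452
clock: 19.17
tcp_pos: [0.4548, 0.0159, 0.0103]
orientation: [0.0, -0.0, 1.0, 0.0]
wrist_force: [-1.6, 0.2, 5.9]
finger_gap: 0.0162
t 19.17 tcp [0.4548 0.0159 0.0103] yaw of toolx -179.95 z [ 0.0004  0.     -1.    ] j [-0.1419  0.2522 -0.5738  0.7444  0.0001 -0.1427] F [-1.609   0.2016  5.8967] gap 0.016172808336009797
```

View pics/w14.png

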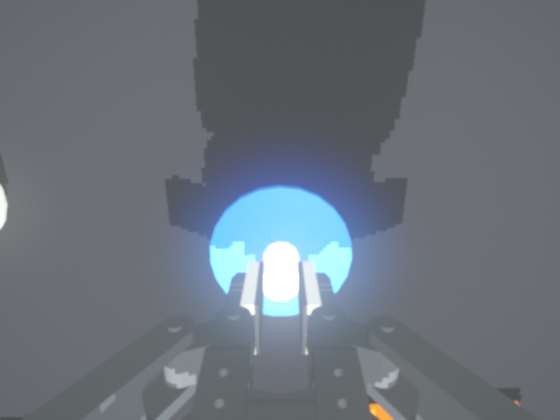

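```bash
python3 -c "
from w import *
c=env.calibration('wrist');print('disc',plane(c,281,251,.006))"
python3 -m handwheel '[{"dx":0,"dy":0,"dz":-0.4,"roll":0},{"dx":0,"dy":0,"dz":-1,"roll":0},{"dx":0,"dy":0,"dz":-1,"roll":0},{"dx":0,"dy":0,"dz":-1,"roll":0},{"dx":0,"dy":0,"dz":-1,"roll":0},{"dx":0,"dy":0,"dz":-1,"roll":0},{"dx":0,"dy":0,"dz":-1,"roll":0},{"dx":0,"dy":0,"dz":-1,"roll":0}]'
python3 -m handwheel '[{"dx":-0.5,"dy":-0.4,"dz":-1,"roll":0},{"dx":-0.97,"dy":-0.79,"dz":-0.5,"roll":0},{"dx":-0.97,"dy":-0.79,"dz":0,"roll":0},{"dx":-0.97,"dy":-0.79,"dz":0,"roll":0},{"dx":-0.97,"dy":-0.79,"dz":0,"roll":0},{"dx":-0.97,"dy":-0.79,"dz":0,"roll":0},{"dx":-0.97,"dy":-0.79,"dz":0,"roll":0},{"dx":-0.97,"dy":-0.79,"dz":0,"roll":0}]'
python3 -m handwheel '[{"dx":-0.97,"dy":-0.79,"dz":0,"roll":0},{"dx":-0.8,"dy":-0.7,"dz":0,"roll":0},{"dx":0,"dy":0,"dz":0,"roll":0},{"dx":0,"dy":0,"dz":0,"roll":0},{"dx":0,"dy":0,"dz":0,"roll":0}]'
python3 -c "
from w import *
to(.6395,-.134,.1453);snap(f='w15')
"
```

```text
disc [0.4529 0.0165 0.006 ]
clock: 19.88
tcp_pos: [0.4544, 0.016, 0.1591]
orientation: [-0.0, -0.0, 1.0, 0.0]
wrist_force: [0.3, -0.3, -1.6]
finger_gap: 0.0156
clock: 20.55
tcp_pos: [0.6012, -0.1034, 0.1879]
orientation: [-0.0, -0.0, 1.0, 0.0]
wrist_force: [-0.2, -0.5, -0.4]
finger_gap: 0.0161
clock: 20.97
tcp_pos: [0.6353, -0.132, 0.1875]
orientation: [-0.001, -0.0, 1.0, 0.0]
wrist_force: [0.3, -0.5, -0.2]
finger_gap: 0.016
t 20.97 tcp [ 0.6353 -0.132   0.1875] yaw of toolx -179.96 z [-0.0015  0.0009 -1.    ] j [-0.3286  0.4683  0.22    1.3242  0.0003 -0.3294] F [ 0.2711 -0.4821 -0.1565] gap 0.01600106436208023
units(20mm) to go [-0.22 -0.1   2.11]
```

View pics/w15.png

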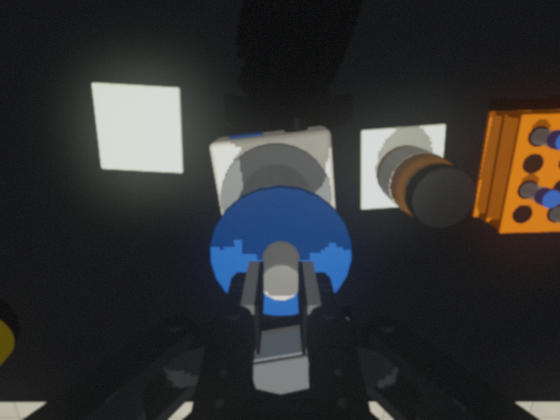

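```bash
python3 -m handwheel '[{"dx":-0.2,"dy":-0.12,"dz":0.4,"roll":0},{"dx":0,"dy":0,"dz":0.6,"roll":0},{"dx":0,"dy":0,"dz":0.4,"roll":0},{"dx":0,"dy":0,"dz":0.2,"roll":0},{"dx":0,"dy":0,"dz":0,"roll":0},{"dx":0,"dy":0,"dz":0,"roll":0},{"dx":0,"dy":0,"dz":0,"roll":0}]'
python3 -c "
from w import *
to(.640,-.134,.1453);snap('side',f='s16')
crop(cv2.imread('pics/s16.png'),180,80,320,230,4,'pics/s16c.png')
"
```

```text
clock: 21.6
tcp_pos: [0.6402, -0.1347, 0.1565]
orientation: [0.0, -0.0, 1.0, -0.0]
wrist_force: [-0.2, -0.0, -1.1]
finger_gap: 0.0159
t 21.60 tcp [ 0.6402 -0.1347  0.1565] yaw of toolx -179.95 z [ 0.0008 -0.0002 -1.    ] j [-0.3301  0.4863  0.1726  1.2564  0.0001 -0.331 ] F [-0.1766 -0.0222 -1.0552] gap 0.015884329004122903
units(20mm) to go [0.01 0.04 0.56]
```

View pics/s16c.png

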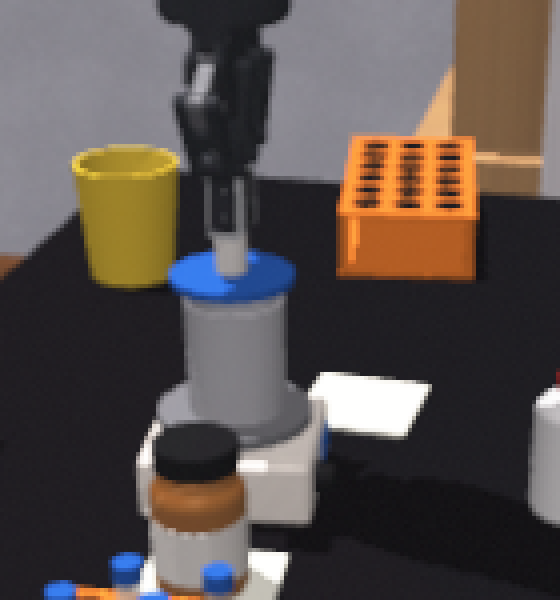

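```bash
python3 -m handwheel '[{"dx":0.06,"dy":0.03,"dz":0.25,"roll":0},{"dx":0,"dy":0,"dz":0.2,"roll":0},{"dx":0,"dy":0,"dz":0,"roll":0},{"dx":0,"dy":0,"dz":0,"roll":0}]'
python3 -m handwheel '[{"dx":0,"dy":0,"dz":0.1,"roll":0},{"dx":0,"dy":0,"dz":0,"roll":0},{"dx":0,"dy":0,"dz":0,"roll":0}]'
```

```text
clock: 21.98
tcp_pos: [0.6384, -0.1341, 0.1465]
orientation: [-0.0, -0.0, 1.0, 0.0]
wrist_force: [0.0, 0.6, -0.7]
finger_gap: 0.0157
clock: 22.23
tcp_pos: [0.6391, -0.1343, 0.1455]
orientation: [0.0, -0.0, 1.0, -0.0]
wrist_force: [-0.3, -1.1, 1.3]
finger_gap: 0.0161
```

```bash
python3 -m handwheel '[{"dx":0,"dy":0,"dz":0.05,"roll":0},{"dx":0,"dy":0,"dz":0,"roll":0},{"dx":0,"dy":0,"dz":0,"roll":0}]'
python3 -m handwheel '[{"dx":0,"dy":0,"dz":0,"roll":0},{"dx":0,"dy":0,"dz":0,"roll":0},{"dx":0,"dy":0,"dz":0,"roll":0},{"dx":0,"dy":0,"dz":0,"roll":0},{"dx":0,"dy":0,"dz":0,"roll":0},{"dx":0,"dy":0,"dz":0,"roll":0}]' 120
python3 -m handwheel '[{"dx":0,"dy":0,"dz":-0.3,"roll":0},{"dx":0,"dy":0,"dz":-0.7,"roll":0},{"dx":0,"dy":0,"dz":-1,"roll":0},{"dx":0,"dy":0,"dz":-1,"roll":0},{"dx":0,"dy":0,"dz":-0.5,"roll":0},{"dx":0,"dy":0,"dz":0,"roll":0},{"dx":0,"dy":0,"dz":0,"roll":0}]'
python3 -c "
from w import *
snap(f='w17');to(.422,-.15,.2);c=env.calibration('wrist');np.save('c17.npy',c,allow_pickle=True)
snap('side',f='s17')
crop(cv2.imread('pics/s17.png'),180,80,320,230,4,'pics/s17c.png')
"
```

```text
clock: 22.48
tcp_pos: [0.6392, -0.1343, 0.1454]
orientation: [0.001, -0.0, 1.0, -0.0]
wrist_force: [-1.5, -0.3, 6.5]
finger_gap: 0.016
clock: 22.98
tcp_pos: [0.6387, -0.1341, 0.1437]
orientation: [-0.0, -0.0, 1.0, 0.0]
wrist_force: [0.2, 0.1, -0.8]
finger_gap: 0.0455
clock: 23.57
tcp_pos: [0.6392, -0.1343, 0.2144]
orientation: [0.001, -0.0, 1.0, -0.0]
wrist_force: [0.1, 0.5, -0.2]
finger_gap: 0.0453
t 23.62 tcp [ 0.6386 -0.1341  0.2133] yaw of toolx -179.95 z [-0.0006  0.0003 -1.    ] j [-0.3299  0.4708  0.2863  1.387   0.0001 -0.3308] F [-0.1719 -0.0021 -0.0658] gap 0.04513904291903045
units(20mm) to go [10.83 -0.79  0.67]
```

View pics/w17.png

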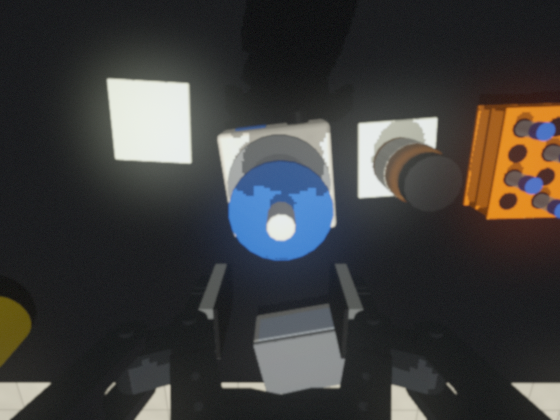

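View pics/s17c.png

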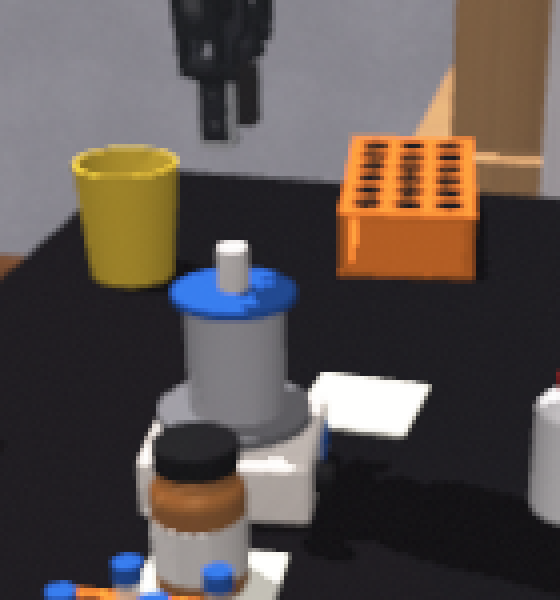

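```bash
python3 -m handwheel '[{"dx":0.6,"dy":-0.05,"dz":0,"roll":0},{"dx":1,"dy":-0.07,"dz":0.1,"roll":0},{"dx":1,"dy":-0.07,"dz":0.1,"roll":0},{"dx":1,"dy":-0.07,"dz":0.1,"roll":0},{"dx":1,"dy":-0.07,"dz":0.1,"roll":0},{"dx":1,"dy":-0.07,"dz":0.1,"roll":0},{"dx":1,"dy":-0.07,"dz":0.1,"roll":0},{"dx":1,"dy":-0.07,"dz":0.1,"roll":0}]' 0
python3 -m handwheel '[{"dx":1,"dy":-0.07,"dz":0,"roll":0},{"dx":1,"dy":-0.07,"dz":0,"roll":0},{"dx":0.9,"dy":-0.05,"dz":0,"roll":0},{"dx":0.3,"dy":0,"dz":0,"roll":0},{"dx":0,"dy":0,"dz":0,"roll":0},{"dx":0,"dy":0,"dz":0,"roll":0},{"dx":0,"dy":0,"dz":0,"roll":0}]'
python3 -c "
from w import *
c=np.load('c17.npy',allow_pickle=True).item();print('lid',plane(c,281,211,.141),'knob',plane(c,281,227,.169))
to(.422,-.149,.036);snap(f='w18')
"
```

```text
clock: 24.33
tcp_pos: [0.4849, -0.1446, 0.1983]
orientation: [-0.001, -0.0, 1.0, 0.001]
wrist_force: [-0.2, -0.0, -0.0]
finger_gap: 0.0853
clock: 24.92
tcp_pos: [0.4236, -0.1491, 0.1997]
orientation: [0.0, -0.0, 1.0, 0.0]
wrist_force: [0.2, -0.2, -0.5]
finger_gap: 0.0852
lid [ 0.6377 -0.1333  0.141 ] knob [ 0.6389 -0.1334  0.169 ]
t 24.92 tcp [ 0.4236 -0.1491  0.1997] yaw of toolx -179.94 z [ 0.0003  0.0001 -1.    ] j [-0.5177  0.0738 -0.2782  1.2186  0.0003 -0.5186] F [ 0.2181 -0.209  -0.5377] gap 0.08519369778530224
units(20mm) to go [0.08 0.   8.19]
```

View pics/w18.png

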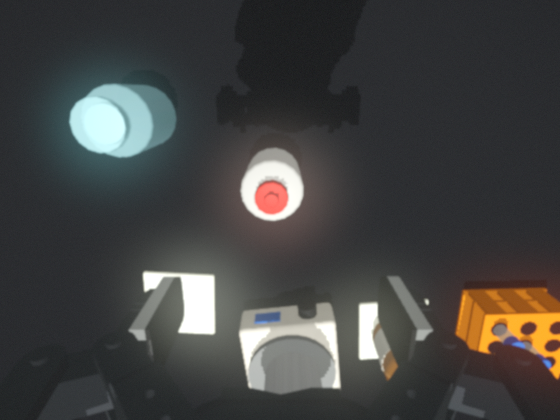

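```bash
python3 -c "
from w import *
c=env.calibration('wrist');print('wash',plane(c,271.5,197.5,.1),'body shoulder',plane(c,272,188,.07), 'clear',plane(c,105,126,.102))
c8=None
snap('side',f='s18');snap('top',f='t18')
crop(cv2.imread('pics/s18.png'),150,80,400,260,3,'pics/s18c.png')
"
```

```text
wash [ 0.4211 -0.1558  0.1   ] body shoulder [ 0.4216 -0.1561  0.07  ] clear [ 0.3649 -0.2793  0.102 ]
```

View pics/s18c.png

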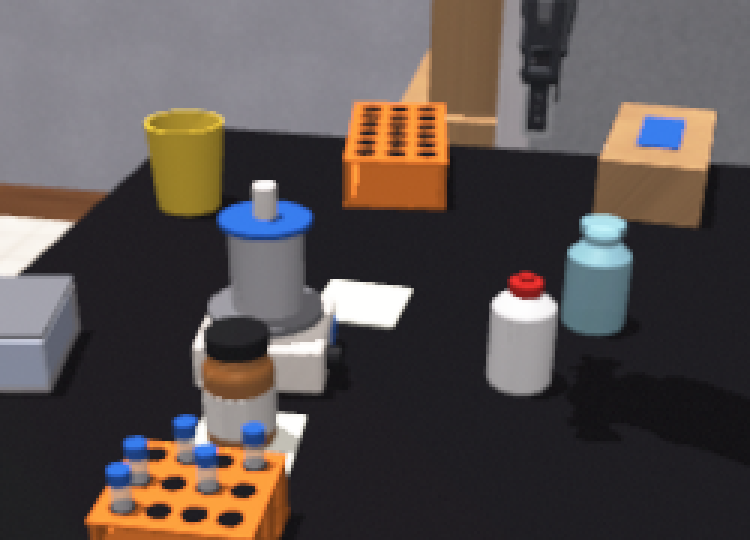

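```bash
python3 -m handwheel '[{"dx":0.1,"dy":-0.28,"dz":0.3,"roll":0},{"dx":0,"dy":0,"dz":0.7,"roll":0},{"dx":0,"dy":0,"dz":0.7,"roll":0},{"dx":0,"dy":0,"dz":0.7,"roll":0},{"dx":0,"dy":0,"dz":0.5,"roll":0},{"dx":0,"dy":0,"dz":0.1,"roll":0},{"dx":0,"dy":0,"dz":0,"roll":0},{"dx":0,"dy":0,"dz":0,"roll":0}]'
python3 -c "
from w import *
snap(f='w19');to(.421,-.1545,.036);
"
```

```text
clock: 25.73
tcp_pos: [0.4211, -0.1548, 0.1403]
orientation: [0.0, -0.0, 1.0, -0.0]
wrist_force: [0.3, 0.0, 0.3]
finger_gap: 0.0854
t 25.78 tcp [ 0.4213 -0.1549  0.1406] yaw of toolx -179.95 z [ 0.0009 -0.0004 -1.    ] j [-0.5315  0.106  -0.3916  1.0722  0.0001 -0.5323] F [-0.1872  0.1333 -0.2425] gap 0.08530172236508445
units(20mm) to go [0.02 0.02 5.23]
```

View pics/w19.png

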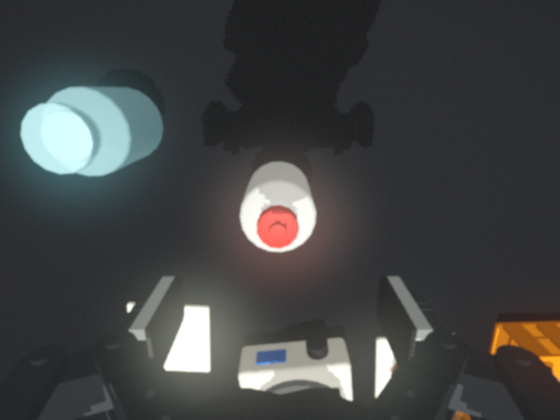

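The wash bottle is centred between the fingers (cap at (278,227)). Descend and grip.

```bash
python3 -m handwheel '[{"dx":0,"dy":0,"dz":0.4,"roll":0},{"dx":0,"dy":0,"dz":0.9,"roll":0},{"dx":0,"dy":0,"dz":1,"roll":0},{"dx":0,"dy":0,"dz":1,"roll":0},{"dx":0,"dy":0,"dz":1,"roll":0},{"dx":0,"dy":0,"dz":0.6,"roll":0},{"dx":0,"dy":0,"dz":0.3,"roll":0},{"dx":0,"dy":0,"dz":0,"roll":0}]'
python3 -m handwheel '[{"dx":0,"dy":0,"dz":0,"roll":0},{"dx":0,"dy":0,"dz":0,"roll":0}]'
python3 -c "
from w import *
snap(f='w20');c=env.calibration('wrist');s,T=st();print(proj(c,np.r_[s['tcp_pos'][:2],.1]))
"
python3 -m handwheel '[{"dx":0,"dy":0,"dz":0,"roll":0},{"dx":0,"dy":0,"dz":0,"roll":0},{"dx":0,"dy":0,"dz":0,"roll":0},{"dx":0,"dy":0,"dz":0,"roll":0},{"dx":0,"dy":0,"dz":0,"roll":0},{"dx":0,"dy":0,"dz":0,"roll":0},{"dx":0,"dy":0,"dz":0,"roll":0}]' 255 40
```

```text
clock: 26.45
tcp_pos: [0.42, -0.154, 0.0348]
orientation: [-0.001, -0.0, 1.0, 0.001]
wrist_force: [-0.0, 1.2, 0.4]
finger_gap: 0.0856
clock: 26.62
tcp_pos: [0.4217, -0.155, 0.0369]
orientation: [0.001, -0.0, 1.0, -0.0]
wrist_force: [-0.6, -0.1, 0.3]
finger_gap: 0.0854
t 26.67 tcp [ 0.4218 -0.1551  0.037 ] yaw of toolx -179.95 z [ 0.0018 -0.001  -1.    ] j [-0.5314  0.2065 -0.5544  0.8078  0.0001 -0.5322] F [0.7964 0.1193 0.0712] gap 0.0857025823344999
(np.float64(279.45718724586334), np.float64(340.2646034604586))
clock: 27.25
tcp_pos: [0.4217, -0.155, 0.037]
orientation: [0.001, -0.0, 1.0, -0.0]
wrist_force: [-0.4, -0.0, 6.6]
finger_gap: 0.0541
```

View pics/w20.png

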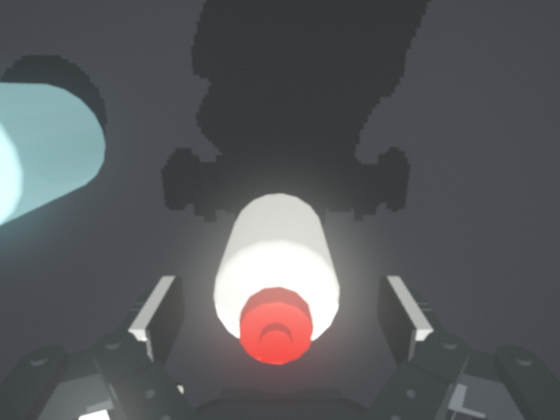

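```bash
python3 -m handwheel '[{"dx":0,"dy":0,"dz":-0.4,"roll":0},{"dx":0,"dy":0,"dz":-1,"roll":0},{"dx":0,"dy":0,"dz":-1,"roll":0},{"dx":0,"dy":0,"dz":-1,"roll":0},{"dx":0,"dy":0,"dz":-1,"roll":0},{"dx":0,"dy":0,"dz":-1,"roll":0},{"dx":0,"dy":0,"dz":-1,"roll":0},{"dx":0,"dy":0,"dz":-1,"roll":0}]'
python3 -m handwheel '[{"dx":-0.2,"dy":0.5,"dz":0,"roll":0},{"dx":-0.3,"dy":0.95,"dz":0,"roll":0},{"dx":-0.3,"dy":0.95,"dz":0,"roll":0},{"dx":-0.3,"dy":0.95,"dz":0,"roll":0},{"dx":-0.3,"dy":0.95,"dz":0,"roll":0},{"dx":-0.3,"dy":0.95,"dz":0,"roll":0},{"dx":-0.3,"dy":0.95,"dz":0,"roll":0},{"dx":-0.3,"dy":0.95,"dz":0,"roll":0}]'
python3 -m handwheel '[{"dx":-0.3,"dy":0.95,"dz":0,"roll":0},{"dx":-0.3,"dy":0.95,"dz":0,"roll":0},{"dx":-0.3,"dy":0.95,"dz":0,"roll":0},{"dx":-0.3,"dy":0.95,"dz":0,"roll":0},{"dx":-0.3,"dy":0.95,"dz":0,"roll":0},{"dx":-0.3,"dy":0.95,"dz":0,"roll":0},{"dx":-0.3,"dy":0.95,"dz":0,"roll":0},{"dx":-0.3,"dy":0.95,"dz":0,"roll":0}]'
python3 -c "
from w import *
snap(f='w21');to(.5505,.2485,.043)
"
```

```text
clock: 27.92
tcp_pos: [0.4204, -0.1543, 0.1853]
orientation: [-0.0, -0.0, 1.0, 0.0]
wrist_force: [0.4, -0.2, -1.6]
finger_gap: 0.054
clock: 28.58
tcp_pos: [0.4663, -0.0099, 0.1833]
orientation: [-0.001, -0.0, 1.0, 0.0]
wrist_force: [0.7, -0.7, -1.4]
finger_gap: 0.0537
clock: 29.25
tcp_pos: [0.5139, 0.142, 0.1832]
orientation: [-0.001, -0.001, 1.0, 0.0]
wrist_force: [-0.0, -0.5, -1.2]
finger_gap: 0.0538
t 29.30 tcp [0.5151 0.1449 0.1832] yaw of toolx -179.81 z [-0.0002  0.0026 -1.    ] j [ 0.1225  0.2452 -0.1128  1.2127  0.0026  0.1193] F [ 1.6511  1.5237 -0.5912] gap 0.053804435137537326
units(20mm) to go [-1.79  5.16  7.02]
```

View pics/w21.png

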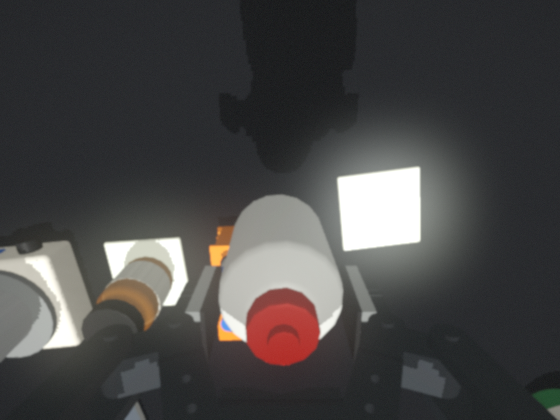

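```bash
python3 -c "
from w import *
c=env.calibration('wrist')
P=np.array([plane(c,*p,.006) for p in [(337,177),(419,167),(421,241),(343,250)]]);print('tl',P.mean(0))"
python3 -m handwheel '[{"dx":-0.3,"dy":0.93,"dz":0,"roll":0},{"dx":-0.35,"dy":0.95,"dz":0,"roll":0},{"dx":-0.35,"dy":0.95,"dz":0,"roll":0},{"dx":-0.35,"dy":0.95,"dz":0,"roll":0},{"dx":-0.3,"dy":0.95,"dz":0,"roll":0},{"dx":-0.1,"dy":0.33,"dz":0,"roll":0},{"dx":0,"dy":0,"dz":0,"roll":0.8},{"dx":0,"dy":0,"dz":0,"roll":0.8}]'
python3 -m handwheel '[{"dx":0,"dy":0,"dz":0.5,"roll":0.8},{"dx":0,"dy":0,"dz":1,"roll":0.8},{"dx":0,"dy":0,"dz":1,"roll":0},{"dx":0,"dy":0,"dz":1,"roll":0},{"dx":0,"dy":0,"dz":1,"roll":0},{"dx":0,"dy":0,"dz":0.5,"roll":0},{"dx":0,"dy":0,"dz":0,"roll":0},{"dx":0,"dy":0,"dz":0,"roll":0}]'
python3 -c "
from w import *
to(.5505,.2485,.043);snap('side',f='s22');snap('wrist',f='w22')
crop(cv2.imread('pics/s22.png'),150,170,350,340,3.5,'pics/s22c.png')
"
```

```text
tl [0.5502 0.251  0.006 ]
clock: 29.97
tcp_pos: [0.5487, 0.2423, 0.183]
orientation: [-0.001, 0.085, 0.996, -0.0]
wrist_force: [-0.5, -0.2, -1.5]
finger_gap: 0.0542
clock: 30.63
tcp_pos: [0.5488, 0.2415, 0.0837]
orientation: [-0.001, 0.166, 0.986, -0.0]
wrist_force: [0.1, -0.4, -2.2]
finger_gap: 0.054
t 30.63 tcp [0.5488 0.2415 0.0837] yaw of toolx 160.84 z [-0.0016 -0.0004 -1.    ] j [ 0.2807  0.4256 -0.1073  1.0395  0.      0.6151] F [ 0.0786 -0.4358 -2.2184] gap 0.05403396270800387
units(20mm) to go [0.03 0.36 2.03]
```

View pics/s22c.png

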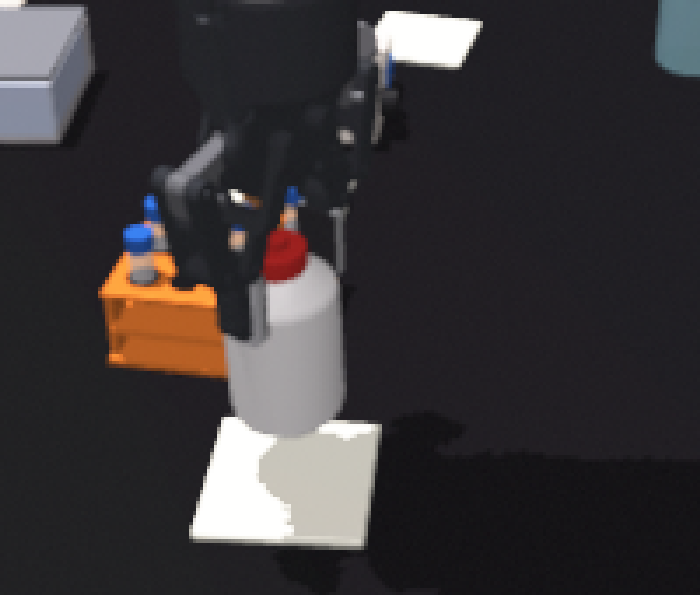

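View pics/w22.png

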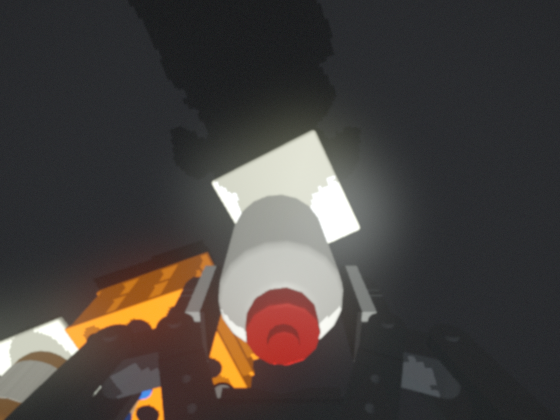

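```bash
python3 -m handwheel '[{"dx":0.04,"dy":0.4,"dz":0.2,"roll":0},{"dx":0,"dy":0,"dz":0.6,"roll":0},{"dx":0,"dy":0,"dz":0.6,"roll":0},{"dx":0,"dy":0,"dz":0.3,"roll":0},{"dx":0,"dy":0,"dz":0,"roll":0},{"dx":0,"dy":0,"dz":0,"roll":0},{"dx":0,"dy":0,"dz":0,"roll":0}]'
python3 -c "
from w import *
to(.5505,.2495,.043);snap('side',f='s23');snap('wrist',f='w23')
crop(cv2.imread('pics/s23.png'),150,170,350,340,3.5,'pics/s23c.png')
"
```

```text
clock: 31.32
tcp_pos: [0.552, 0.2499, 0.0508]
orientation: [0.001, 0.166, 0.986, 0.0]
wrist_force: [0.1, -0.2, -0.2]
finger_gap: 0.0538
t 31.32 tcp [0.552  0.2499 0.0508] yaw of toolx 160.85 z [ 0.0013  0.0005 -1.    ] j [ 0.2926  0.4608 -0.1388  0.9698  0.0001  0.6269] F [ 0.0902 -0.2497 -0.1957] gap 0.053793339877146976
units(20mm) to go [ 0.07 -0.04  0.39]
```

View pics/s23c.png

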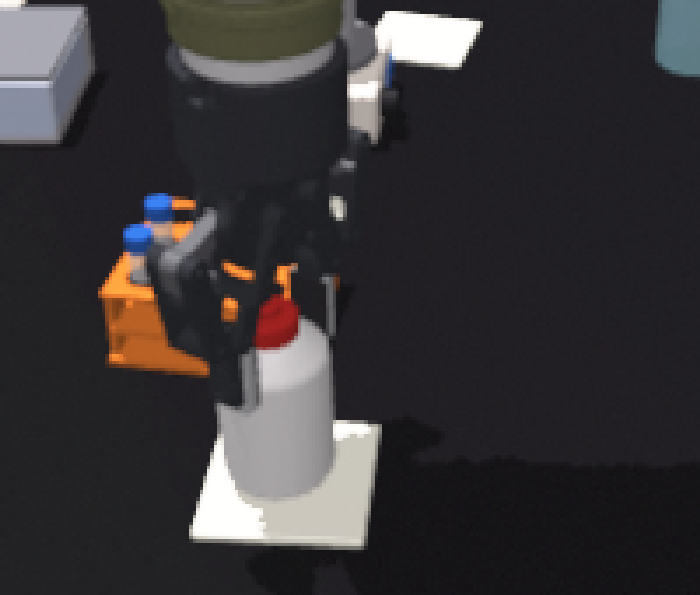

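View pics/w23.png

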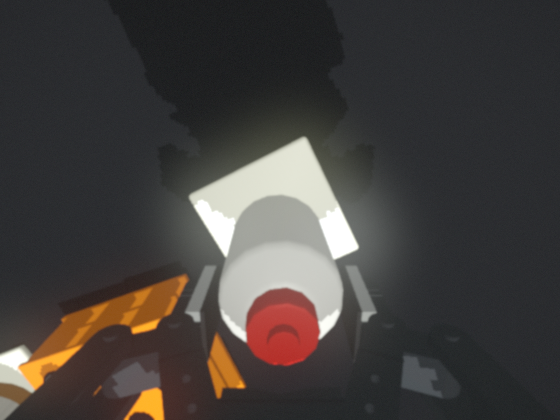

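```bash
python3 -c "
from w import *
c=env.calibration('wrist');s,T=st()
n=plane(c,279.5,195,.0138);print('foot near',n,'centre',n-T[:,0]*.0275)
P=np.array([plane(c,*p,.006) for p in [(190,197),(304,137),(358,248)]]);print(P,(P[0]+P[2])/2)
cs=env.calibration('side')
print('side bottle axis',proj(cs,(.549,.25,.014)),'meas u',150+277/3.5)
Q=[(222,418),(381,424),(365,547),(191,541)]
Q=np.array([plane(cs,150+a/3.5,170+b/3.5,.006) for a,b in Q]);print(Q[:,:2],Q.mean(0),'foot',plane(cs,150+277/3.5,170+500/3.5,.0138))
"
```

```text
t 31.42 tcp [0.5521 0.2498 0.0509] yaw of toolx 160.84 z [ 0.0016  0.0006 -1.    ] j [ 0.2925  0.4606 -0.1389  0.9696  0.0001  0.6268] F [ 0.4259 -0.5243 -0.8381] gap 0.053711105789625596
foot near [0.5296 0.2576 0.0138] centre [0.5556 0.2485 0.0138]
[[0.5145 0.2026 0.006 ]
 [0.5024 0.2826 0.006 ]
 [0.5842 0.2943 0.006 ]] [0.5493 0.2485 0.006 ]
side bottle axis (np.float64(231.1166651565436), np.float64(302.2665450553819)) meas u 229.14285714285714
[[0.5935 0.2159]
 [0.5099 0.2034]
 [0.4981 0.2886]
 [0.5799 0.3015]] [0.5454 0.2524 0.006 ] foot [0.5451 0.275  0.0138]
```

```bash
python3 -m handwheel '[{"dx":0.3,"dy":0,"dz":0.15,"roll":0},{"dx":0,"dy":0,"dz":0.1,"roll":0},{"dx":0,"dy":0,"dz":0,"roll":0},{"dx":0,"dy":0,"dz":0,"roll":0},{"dx":0,"dy":0,"dz":0,"roll":0}]'
python3 -m handwheel '[{"dx":0,"dy":0,"dz":0.1,"roll":0},{"dx":0,"dy":0,"dz":0,"roll":0},{"dx":0,"dy":0,"dz":0,"roll":0}]'
python3 -c "
from w import *
st();snap('side',f='s24')
crop(cv2.imread('pics/s24.png'),150,170,350,340,3.5,'pics/s24c.png')
"
```

```text
clock: 31.83
tcp_pos: [0.5457, 0.2516, 0.045]
orientation: [0.0, 0.166, 0.986, 0.0]
wrist_force: [-0.2, 0.5, -0.4]
finger_gap: 0.0543
clock: 32.08
tcp_pos: [0.5461, 0.2517, 0.0432]
orientation: [0.0, 0.166, 0.986, 0.0]
wrist_force: [-0.8, 0.3, 0.2]
finger_gap: 0.0533
t 32.08 tcp [0.5461 0.2517 0.0432] yaw of toolx 160.84 z [ 0.0006  0.0004 -1.    ] j [ 0.2983  0.46   -0.161   0.9491  0.0002  0.6327] F [-0.7797  0.3418  0.2411] gap 0.05328835865393814
```

View pics/s24c.png

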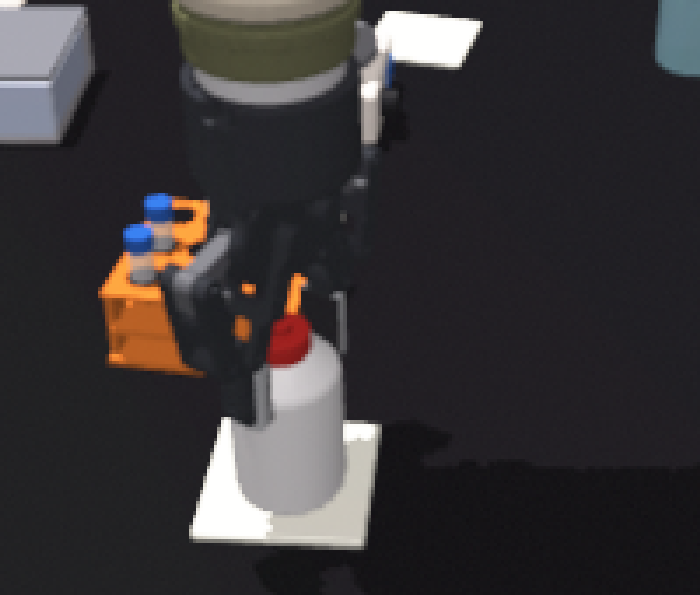

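```bash
python3 -m handwheel '[{"dx":0,"dy":0,"dz":0.07,"roll":0},{"dx":0,"dy":0,"dz":0,"roll":0},{"dx":0,"dy":0,"dz":0,"roll":0}]'
python3 -m handwheel '[{"dx":0,"dy":0,"dz":0,"roll":0},{"dx":0,"dy":0,"dz":0,"roll":0},{"dx":0,"dy":0,"dz":0,"roll":0},{"dx":0,"dy":0,"dz":0,"roll":0},{"dx":0,"dy":0,"dz":0,"roll":0}]' 40
python3 -m handwheel '[{"dx":0,"dy":0,"dz":-0.5,"roll":0},{"dx":0,"dy":0,"dz":-1,"roll":0},{"dx":0,"dy":0,"dz":-1,"roll":0},{"dx":0,"dy":0,"dz":-1,"roll":0},{"dx":0,"dy":0,"dz":-1,"roll":0},{"dx":0,"dy":0,"dz":-1,"roll":0},{"dx":0,"dy":0,"dz":-1,"roll":0},{"dx":0,"dy":0,"dz":-0.5,"roll":0}]'
python3 -m handwheel '[{"dx":0,"dy":0,"dz":0,"roll":0},{"dx":0,"dy":0,"dz":0,"roll":0}]'
python3 -c "
from w import *
st();snap('wrist',f='w25');snap('side',f='s25')
np.save('c25.npy',env.calibration('wrist'),allow_pickle=True)
crop(cv2.imread('pics/s25.png'),150,110,400,340,3,'pics/s25c.png')
"
```

```text
clock: 32.38
tcp_pos: [0.5466, 0.2515, 0.0431]
orientation: [0.001, 0.166, 0.986, 0.0]
wrist_force: [-1.4, -1.2, 6.2]
finger_gap: 0.0538
clock: 32.8
tcp_pos: [0.5455, 0.2515, 0.0413]
orientation: [-0.0, 0.166, 0.986, -0.0]
wrist_force: [0.7, -0.6, -0.2]
finger_gap: 0.0721
clock: 33.47
tcp_pos: [0.5468, 0.2519, 0.1851]
orientation: [0.002, 0.166, 0.986, 0.001]
wrist_force: [0.4, 0.9, 0.9]
finger_gap: 0.072
clock: 33.63
tcp_pos: [0.546, 0.2516, 0.1819]
orientation: [0.0, 0.166, 0.986, 0.0]
wrist_force: [-0.1, -0.1, 0.2]
finger_gap: 0.0721
t 33.63 tcp [0.546  0.2516 0.1819] yaw of toolx 160.85 z [ 0.0011  0.0004 -1.    ] j [0.2984 0.3721 0.0603 1.2578 0.0001 0.6326] F [-0.0949 -0.0976  0.1831] gap 0.07214699240568394
```

View pics/w25.png

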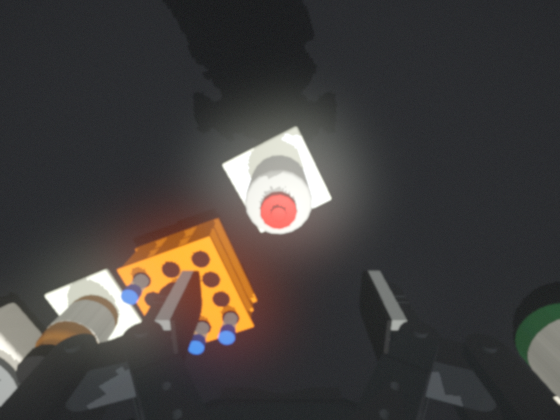

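View pics/s25c.png

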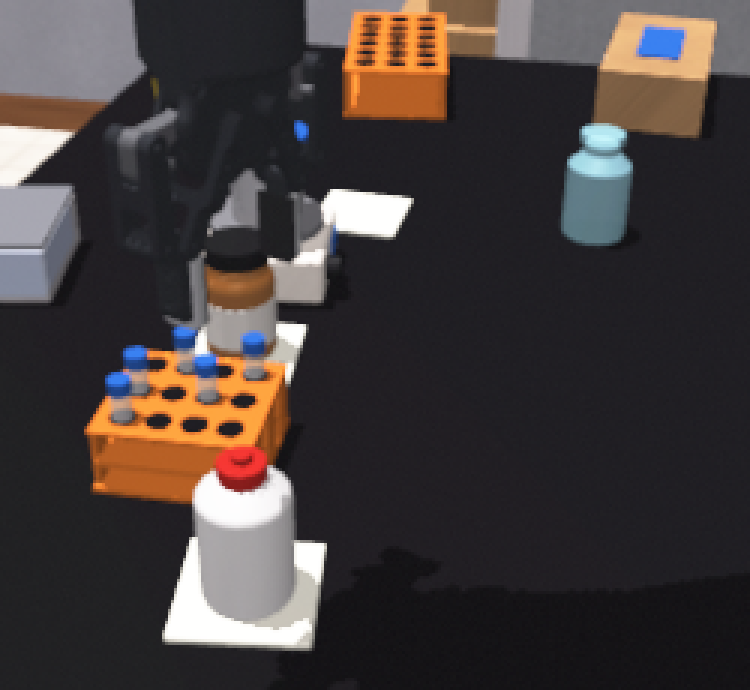

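```bash
python3 -c "
from w import *
c=np.load('c25.npy',allow_pickle=True).item()
P=np.array([plane(c,*p,.006) for p in [(222,165),(297,127),(331,197)]]);print('tile',(P[0]+P[2])/2,'wash',plane(c,278.5,210.5,.106))"
python3 -m handwheel '[{"dx":0,"dy":0,"dz":-0.5,"roll":0},{"dx":0.5,"dy":0.3,"dz":-0.5,"roll":0},{"dx":0.9,"dy":0.9,"dz":0,"roll":0},{"dx":0.9,"dy":0.9,"dz":0,"roll":0},{"dx":0.9,"dy":0.9,"dz":0,"roll":0},{"dx":0.9,"dy":0.9,"dz":0,"roll":0},{"dx":0.9,"dy":0.9,"dz":0,"roll":0},{"dx":0.9,"dy":0.9,"dz":0,"roll":0}]'
python3 -m handwheel '[{"dx":0.9,"dy":0.9,"dz":0,"roll":0},{"dx":0.9,"dy":0.9,"dz":0,"roll":0},{"dx":0.9,"dy":0.9,"dz":0,"roll":0},{"dx":0.9,"dy":0.5,"dz":0,"roll":0},{"dx":0.9,"dy":0.5,"dz":0,"roll":0},{"dx":0.9,"dy":0.5,"dz":0,"roll":0},{"dx":0.6,"dy":0.2,"dz":0,"roll":0},{"dx":0,"dy":0,"dz":0,"roll":0}]'
python3 -c "
from w import *
st();snap('top',f='t26');snap('side',f='s26')
crop(cv2.imread('pics/s26.png'),150,110,400,340,3,'pics/s26c.png')
crop(cv2.imread('pics/t26.png'),160,120,440,310,2.8,'pics/t26c.png')
"
```

```text
tile [0.5467 0.2478 0.006 ] wash [0.5439 0.2506 0.106 ]
clock: 34.4
tcp_pos: [0.4704, 0.3996, 0.2023]
orientation: [-0.0, 0.166, 0.986, 0.0]
wrist_force: [-0.1, -0.0, -0.5]
finger_gap: 0.072
clock: 35.07
tcp_pos: [0.3844, 0.5223, 0.202]
orientation: [-0.0, 0.165, 0.986, 0.0]
wrist_force: [-0.5, -0.4, 0.2]
finger_gap: 0.072
t 35.07 tcp [0.3844 0.5223 0.202 ] yaw of toolx 161.06 z [-0.0007  0.0005 -1.    ] j [0.8122 0.4632 0.2472 1.3549 0.0008 1.1428] F [-0.4625 -0.423   0.1864] gap 0.07199920517253829
```

View pics/t26c.png

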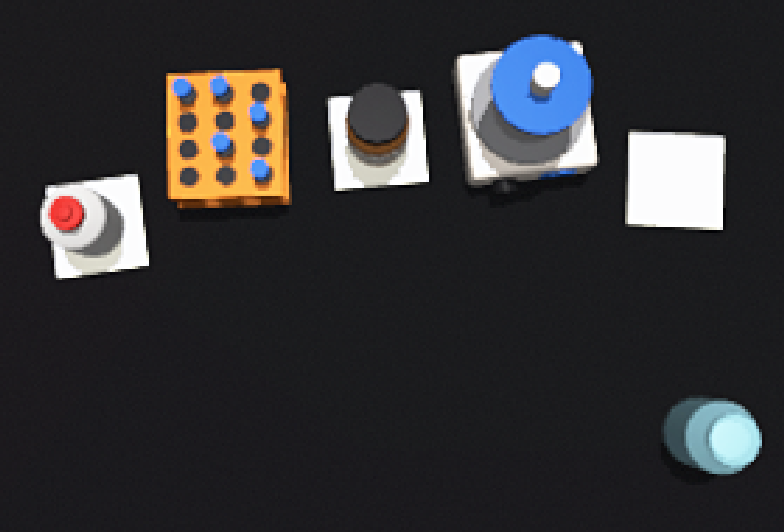

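View pics/s26c.png

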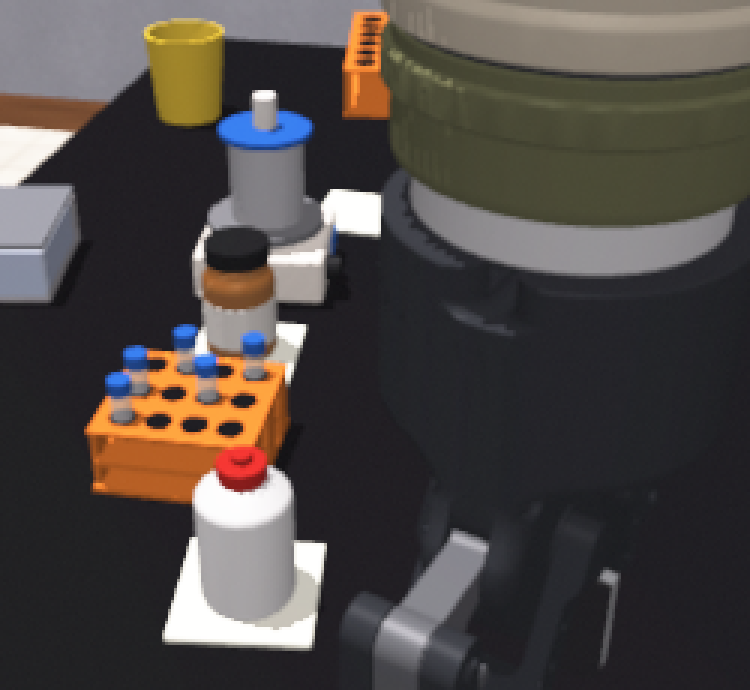

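```bash
python3 -c "
from w import *
c=env.calibration('top')
f=lambda a,b,z:plane(c,160+a/2.8,120+b/2.8,z)[:2]
print('wash',f(67,213.5,.106),'tl',f(96.5,226,.006));print('brown',f(377.5,113,.101),'tm',f(378.5,140,.006));print('lid',f(542,85,.141),'knob',f(547,75,.169),'plate before',plane(c,348.8,158.5,.06)[:2]);print('clear',f(734,441,.102),'before .3642 -.2842')
"
```

```text
wash [0.5449 0.2418] tl [0.547  0.2435]
brown [ 0.6261 -0.0104] tm [ 0.6232 -0.0115]
lid [ 0.6376 -0.1379] knob [ 0.6381 -0.1374] plate before [ 0.6387 -0.139 ]
clear [ 0.3611 -0.2886] before .3642 -.2842
```

```bash
python3 -c "
from w import *
for f in ('t0','t26'):
    im=cv2.imread('pics/'+('top0' if f=='t0' else f)+'.png');h=cv2.cvtColor(im,cv2.COLOR_BGR2HSV)
    m=cv2.inRange(h,(85,60,60),(102,255,255));m[:,:380]=0;m[:,450:]=0
    ys,xs=np.nonzero(m);print(len(xs),xs.mean(),ys.mean())
s,T=st();print(abs(s['qvel']).max());env.hand_in()"
```

```text
621 412.7262479871176 274.45893719806764
620 412.60322580645163 274.47741935483873
t 35.17 tcp [0.3867 0.5206 0.2019] yaw of toolx 160.91 z [ 0.0004 -0.0002 -1.    ] j [ 0.8085  0.463   0.2467  1.3544 -0.0004  1.1416] F [ 0.337   0.1874 -0.5342] gap 0.07199800067966286
0.028654909731586544
the job is handed in; nothing more can be done
```

The stirring station is set out and the job was handed in at 35.2 s; hand-in reports no verdict, so the results below are my own measurements.

- **Beaker and lid:** the beaker stands on the stirrer's plate with the lid flat on top. My last wrist measurement put the beaker within about 3 mm of the plate's centre. The lid is within about 2 mm of the beaker's axis.
- **Brown bottle:** it stands on the middle tile, about 1–3 mm from centre.
- **Wash bottle:** it stands on the left tile, on the far side of the orange rack, about 3–4 mm from centre.
- **Left alone:** the right tile is empty. The clear bottle's colour mask sits in the same place in the first and last top pictures, to about 0.1 px.
- **Arm:** it is clear of everything. I checked stillness by comparing pictures and did not measure object speeds. The arm's joints still showed about 0.03 rad/s at hand-in.

**Checks that disagreed:**
- **Top camera:** its y positions came out about 6 mm to the robot's right of the wrist and side cameras, so I relied on comparing objects within one picture.
- **Wash bottle before release:** it measured 6–9 mm off the tile's centre, and I corrected it.
- **Clear bottle:** a rough hand reading suggested it had moved about 5 mm. The mask comparison did not bear this out.

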